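# Lean a framed cover glass in the inspection stand and bring the lamp over it

## Robot

A 7-joint arm with a two-finger parallel gripper is mounted at the origin on the work surface. World frame = base frame: x ahead of the robot, y to its left, z up, the work surface at z = 0. Lengths are in m, angles in rad, forces in N, time in s.
With the tool pointing down it reaches from about 0.4 to 0.85 m from the base axis. Payload 10.4 kg.
Tool frame: the origin (TCP) lies at the very end of the fingers, on their centre line; the grasp point (between the pads) lies 19 mm behind it (manip.grip_depth is the distance from the TCP to the grasp point, in m); z points along the fingers, y is the direction in which the jaws open and shut (so a half turn about z gives the same grasp; the last joint's range is limited). The gripper opens to 85 mm and grips with 20 to 120 N. Pads are 22 mm wide; open, the fingers measure 114 mm over their backs; the gripper's body (76 mm by 85 mm) begins 54 mm behind the grasp point. The pads swing forward as they close: fully open they stand 13 mm farther back than shut.
Start: joints at [-1.258, 0.332, -0.065, 1.46, 0.022, 1.35, -0.088], TCP at [0.206, 0.59, 0.2] pointing down, gripper open.
Joint ranges: [-2.6, 2.6], [-0.5, 2.12], [-1.47, 1.34], [0.16, 2.42], [-1.27, 4.41], [0.06, 2.06], [-2.6, 2.6]. Speed limits (rad/s): [2.22, 2.22, 2.79, 2.79, 3.14, 3.14, 3.14].

## Interface

Orientations are given as a unit quaternion [x, y, z, w].
In Python, from workcell import manip gives the robot as it stands.
- The arm moves only by the tool step_arm, never from a script. Its argument "motion" is a list of rows, each a list of 6 numbers: the shift along the tool's x, y, z in mm, then the turn, a rotation vector about the tool's x, y, z in degrees. A call has 1 to 20 rows; each row shifts and turns the pose as measured when the row begins, along the tool's axes as they then stand; what a row does not reach is not made up. A row lasts 1/8 s, in which the tool goes at most 62.5 mm and 10.7 degrees, less where a joint would pass 70% of its speed; a pose out of reach is approached as far as the arm can. A call with a gripper value outside its range is refused whole. "jaw" is the finger opening in mm, from 0 to 85.4, set as the call begins (left out, the last holds). The fingers move at their own pace and stop on an object; "force" is the grip in N (left out, the last holds). Time passes only in rows, so rows that do not move let the fingers close. It gives the time, the measured TCP pose, the force and the opening at its end, in the units of the state.
- manip.get_obs(): the state, without advancing time (a new reading comes with each control period).
- manip.camera(name): name is "scene" or "top" or "wrist"; returns the picture (420x560x3 uint8, blue, green, red); there is no depth.
- manip.camera_info(name): a dict with "camera_matrix" (3x3 intrinsics, pixels), "R" (3x3) and "t" (3): a world point X has camera coordinates R X + t. Camera axes: x right, y down, z forward; pixel columns grow to the right and rows downward; lengths in m; the calibration is good to about 2 mm. A picture is of the moment at which its call begins: read the wrist's pose just before it. camera_info takes no time and is no camera call; for the wrist camera it gives the pose at the moment of the call.
- manip.hand_in(): hands the job in, once; it reports no verdict.
The state is a dict: "clock": time; "joint_pos": joint angles; "joint_velocities": joint speeds; "tau": joint torques, N m; "position": TCP position; "ee_rot": TCP orientation; "ft_force": force on the tool from outside, world axes, zero at the start; "torque": the same for the moment, N m; "grip_width": opening from 0.0 (shut) to 1.0 (fully open).
Only numpy, scipy, OpenCV 4.12 (cv2) and the standard library are available. Lean on these libraries where they do the work, as an engineer would, in place of code of your own. Each camera call takes 0.05 s, during which the arm holds its last target.

## Task

Set the framed cover glass up for inspection: it lies flat on the two rails of the aluminium stand; slide it on and tip it up onto the long edge nearest the posts, so that it stands with that edge at the foot of the two padded posts and leans back flat against both, roughly in the middle, without dropping or slamming it. Swing the white bar lamp round as far as it goes, so that it hangs across in front of the leaning glass. Do not disturb the bottle, the pink tray or the loupe.

Things in the scene. Friction and masses are not known exactly. Their poses are not given: they have to be found in the camera images.
- stand: Fixed stand of aluminium profile. Origin on the bench under the middle of the foot line, where rails and posts meet. x: level, along the rails from their free ends to the posts; y: to the lamp's side; z: up. Two rubber-topped rails, 20 mm wide, at y = -55 and +55 mm, run from x = -98 to +40 mm, tops at z = 55 mm. Braces and base bars reach x = 106 mm behind the posts.
- rail_gap (a point): Point on the stand midway between the rails' free ends, at x = -98, y = 0 mm of the stand, level with the rail tops (55 mm above the bench). From here to 15 mm past the foot line the 90 mm between the rails is open down to the bench, so a fingertip can go in under the glass.
- rest: The stand's leaning rest: two white-padded posts, 20 mm wide, 130 mm long, at y = -55 and +55 mm. Origin: middle of the foot line, 55 mm above the bench. z: up along the pads, which lean back 15 degrees from vertical, away from the rails; x: square to the pads, into them (pad faces at x = 0); y: the stand's y. Glass in place: its centre lies at x = -4, y = 0, z = +55 mm here.
- glass_mid (a point): Centre of the cover glass: clear pane in a black frame, a loose rigid slab 110 (x) by 160 (y) by 8 mm (z), about 0.28 kg. It starts flat on the rails, x roughly along the stand's x, post-side edge 15 to 36 mm short of the foot line, other edge overhanging the rails' free ends. Pushed on, it stops at the posts. Lifted at its free edge it pivots on the other; past upright it falls onto the pads.
- lamp (a joint): Swivel of the bar lamp on its post, rad. 0: parked, bar pointing along the stand's +x, away from the rails, behind the posts. Grows clockwise seen from above, to the stop at 1.571, where the bar points along the stand's -y, across in front of the pads. Stays where left; friction 0.1 N m (about 1 N at mid bar).
- lamp_head (a point): Middle of the white lamp bar: 160 mm long (own x, pointing away from the swivel), 34 mm wide (own y), 22 mm high, 120 mm out from the swivel axis. Underside 235 mm and top 257 mm above the bench, so it passes over the leaning glass (top edge at about 163 mm). Push it on its side or pinch it across its width from above.
- lamp_pivot (a point): On the lamp's vertical swivel axis, level with the middle of the bar; fixed to the stand at its x = -25, y = +125 mm. The steel post below is 16 mm thick and 225 mm high, the hub 32 mm in diameter; the bar begins 40 mm from the axis.
- bottle: Bystander: white bottle with a blue cap, 62 mm in diameter, 150 mm high, loose. Origin: centre of its underside.
- tray: Bystander: small open pink tray, 110 by 80 by 40 mm, loose. Origin: centre of its underside.
- loupe: Bystander: black stand loupe, 54 mm in diameter, 58 mm high, loose. Origin: centre of its underside.
Not all that is in view belongs to the job. Leave any orange look-alike of the part that bears glass_mid alone.

How it is judged:
By the outcome, as a careful person would: the job done as asked, in the order asked, and still so for the second after the job is handed in, with the robot touching nothing.
It also fails if it takes over 61 s, if anything falls off the work surface, if the arm or the gripper's body presses on something with over 40 N, if the wrist force passes 120 N, or if a joint passes its speed limit or range.

## Working session

There is one attempt and no reset: what is moved stays moved. The work goes in short steps, Python scripts to look and compute and a tool call to move; the robot and the scene stay as the last step left them, time stands still between calls to the robot, and variables do not carry over. Pictures are saved under pics/ and viewed, and the job is handed in when it is done.

Besides the shell and the picture viewer there is one more tool, called after ">>>" as name(argument=value, ...), one argument or row to a line, values as JSON. step_arm: Moves the arm, as the interface text tells. Its arguments: {"type":"object","properties":{"motion":{"type":"array"},"jaw":{"type":"number"},"force":{"type":"number"}},"required":["motion"]}

```bash
ls; mkdir -p pics
python3 - <<'E'
from workcell import manip
import cv2
o=manip.get_obs();print(o)
for n in("scene","top","wrist"):
    i=manip.camera_info(n);print(n,i)
    cv2.imwrite(f"pics/{n}0.png",manip.camera(n))
E
```

```text
pics
{'clock': 0.0, 'joint_pos': array([-1.25760336,  0.33292663, -0.06468184,  1.46089725,  0.02160646,
        1.34989587, -0.08849595]), 'joint_velocities': array([ 4.95351767e-04,  7.37529001e-05, -2.05054797e-03,  1.74611936e-03,
       -5.47799780e-04,  9.95676225e-04,  1.65831122e-04]), 'tau': array([ 7.39481729e-04, -6.25468683e+01,  4.97004215e-02, -3.91589391e+01,
        1.62831426e-02,  1.02621212e-02, -1.71184905e-05]), 'position': array([0.2058351 , 0.58970826, 0.19880276]), 'ee_rot': array([ 1.67104618e-01,  9.85938910e-01, -7.11037073e-04, -8.21392391e-05]), 'ft_force': array([0.05080006, 0.14783135, 0.23355869]), 'torque': array([-0.01374817, -0.01415693, -0.03038427]), 'grip_width': 1.000642003605271}
scene {'camera_matrix': array([[446.0447856 ,   0.        , 281.420461  ],
       [  0.        , 446.0447856 , 207.99524584],
       [  0.        ,   0.        ,   1.        ]]), 'R': array([[-0.31006886,  0.95067699,  0.00839979],
       [ 0.77613589,  0.25822409, -0.57526811],
       [-0.54906318, -0.17185335, -0.81792179]]), 't': array([ 0.19303642, -0.31711023,  1.51394912])}
top {'camera_matrix': array([[431.66536712,   0.        , 279.8077888 ],
       [  0.        , 431.66536712, 212.41672286],
       [  0.        ,   0.        ,   1.        ]]), 'R': array([[-5.06651174e-02, -9.98715596e-01,  4.51753786e-04],
       [-9.76298398e-01,  4.94325762e-02, -2.10707992e-01],
       [ 2.10415027e-01, -1.11165917e-02, -9.77548944e-01]]), 't': array([0.00354375, 0.58841843, 1.34633424])}
wrist {'camera_matrix': array([[311.21453831,   0.        , 275.85448784],
       [  0.        , 311.21453831, 205.21203797],
       [  0.        ,   0.        ,   1.        ]]), 'R': array([[ 3.29938806e-01,  9.44002297e-01, -2.20194446e-04],
       [ 8.97003025e-01, -3.13439362e-01,  3.11675055e-01],
       [ 2.94152950e-01, -1.03031211e-01, -9.50188724e-01]]), 't': array([-0.62333106, -0.04076524,  0.37879581])}
```

View pics/scene0.png

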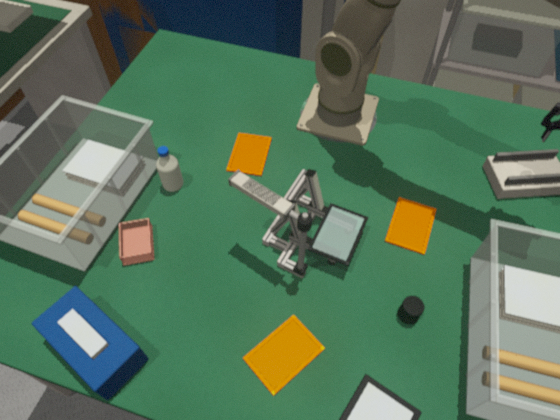

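View pics/top0.png

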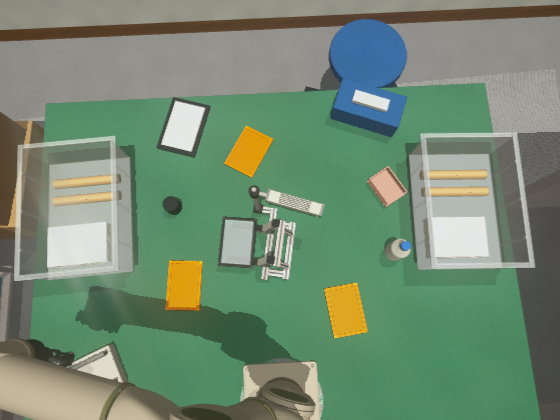

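View pics/wrist0.png

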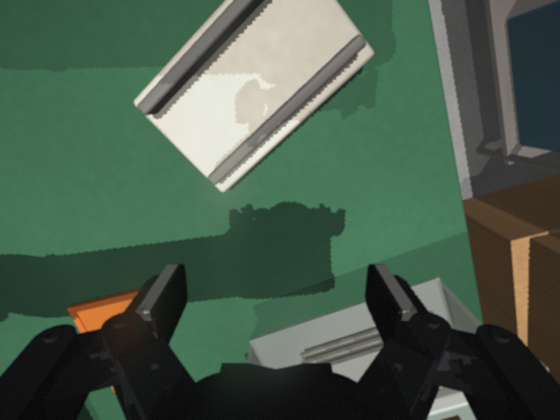

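The top view shows the stand, glass (238,242), lamp (295,202), bottle (400,250), tray (387,187) and loupe (172,206). I'll enlarge the stand.

Run:
```python
import cv2
a=cv2.imread('pics/top0.png')[170:300,200:340];cv2.imwrite('pics/topz.png',cv2.resize(a,None,fx=5,fy=4.5,interpolation=cv2.INTER_CUBIC))
a=cv2.imread('pics/scene0.png')[160:280,220:380];cv2.imwrite('pics/scenez.png',cv2.resize(a,None,fx=5,fy=5,interpolation=cv2.INTER_CUBIC))
```

```text
(no output)
```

View pics/topz.png

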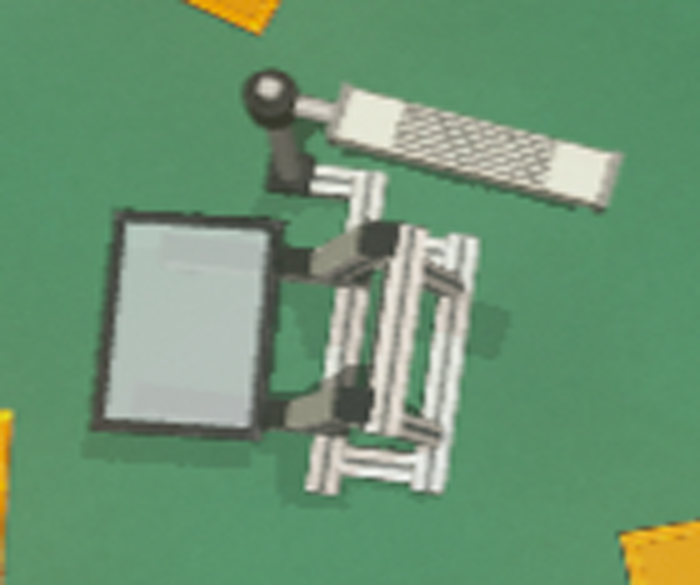

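View pics/scenez.png

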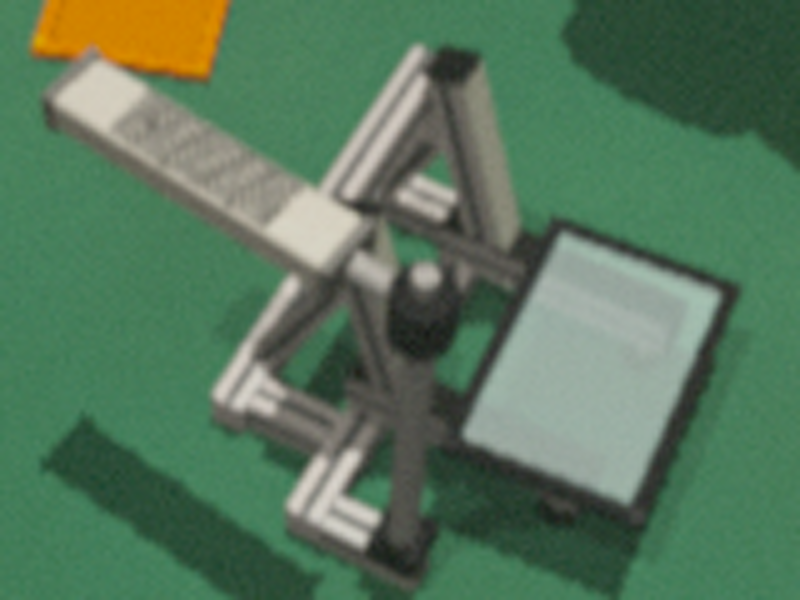

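```bash
cat > h.py <<'E'
import numpy as np
from workcell import manip
def ray(n,uv,info=None):
    i=info or manip.camera_info(n);K=i["camera_matrix"];R=np.array(i["R"]);t=np.array(i["t"])
    d=R.T@np.linalg.solve(K,np.array([uv[0],uv[1],1.]));c=-R.T@t
    return c,d
def onz(n,uv,z,info=None):
    c,d=ray(n,uv,info);return c+d*(z-c[2])/d[2]
def proj(n,X,info=None):
    i=info or manip.camera_info(n);p=i["camera_matrix"]@(i["R"]@np.array(X)+i["t"]);return p[:2]/p[2]
def tz(p): return ((p[0]+.5)/5-.5+200,(p[1]+.5)/4.5-.5+170)
def sz(p): return ((p[0]+.5)/5-.5+220,(p[1]+.5)/5-.5+160)
E
python3 - <<'E'
from h import *
np.set_printoptions(precision=4,suppress=True)
def rep(nm,G):
    G=np.array(G);print(nm,G[:,:2].tolist(),'c',G.mean(0)); 
    for a in range(4): d=G[(a+1)%4]-G[a];print('  ',np.linalg.norm(d).round(4),np.degrees(np.arctan2(d[1],d[0])).round(2))
rep('glass top',[onz('top',tz(p),.063) for p in[(120,212),(287,220),(257,437),(92,430)]])
rep('glass scene',[onz('scene',sz(p),.063) for p in[(637,520),(460,440),(557,220),(738,288)]])
rep('bar top',[onz('top',tz(p),.257) for p in[(350,86),(620,153),(608,198),(333,130)]])
rep('bar scene',[onz('scene',sz(p),.257) for p in[(325,275),(45,95),(93,53),(375,222)]])
print('hub',onz('top',tz((270,90)),.262),onz('scene',sz((425,272)),.262))
# post tops (black caps): z = .055+.130*cos15 =.1806
z=.055+.13*np.cos(np.radians(15))
for n,f,ps in(('top',tz,[(380,240),(352,397)]),('scene',sz,[(455,65)])):
    print('posts',n,[onz(n,f(p),z) for p in ps])
E
```

```text
glass top [[0.58270984785965, 0.15727787219918715], [0.5713099066548541, 0.048894350334494574], [0.41613119538852356, 0.07411202401004564], [0.42636591446633876, 0.17871712122059574]] c [0.4991 0.1148 0.063 ]
   0.109 -96.0
   0.1572 170.77
   0.1051 84.41
   0.1578 -7.81
glass scene [[0.5816932085143076, 0.15867040366609034], [0.56522985262649, 0.06198060205480291], [0.41494644615660503, 0.07457929358925013], [0.4278538928620108, 0.17805881881978466]] c [0.4974 0.1183 0.063 ]
   0.0981 -99.66
   0.1508 175.21
   0.1043 82.89
   0.1551 -7.18
bar top [[0.6161671500474861, 0.0014054456638347493], [0.5651189385209276, -0.1484911672890301], [0.5367353314771112, -0.139700836436669], [0.5881042555281353, 0.012297909252647538]] c [ 0.5765 -0.0686  0.257 ]
   0.1584 -108.81
   0.0297 162.79
   0.1604 71.33
   0.0301 -21.21
bar scene [[0.6164773449006921, 0.002979199228473367], [0.5620165541921055, -0.14917122205668704], [0.5317450057234027, -0.13742282269725897], [0.5826762901739095, 0.01521730152551029]] c [ 0.5732 -0.0671  0.257 ]
   0.1616 -109.69
   0.0325 158.79
   0.1609 71.55
   0.0359 -19.9
hub [0.6145 0.0466 0.262 ] [0.6047 0.0443 0.262 ]
posts top [array([ 0.5312, -0.0108,  0.1806]), array([0.4285, 0.0106, 0.1806])]
posts scene [array([0.4229, 0.0112, 0.1806])]
```

>>> step_arm(
  motion=[
    [-47, -31, 0, 0, 0, 0],
    [-47, -31, 0, 0, 0, 0],
    [-47, -31, 0, 0, 0, 0],
    [-47, -31, 0, 0, 0, 0],
    [-47, -31, 0, 0, 0, -2],
    [-47, -31, 0, 0, 0, -2],
    [-47, -31, 0, 0, 0, -2],
    [-47, -31, 0, 0, 0, -1.4],
    [-25, -15, 0, 0, 0, 0],
    [0, 0, 0, 0, 0, 0],
  ],
  jaw=0,
  force=40,
)

```text
clock: 1.4
position: [0.5176, 0.2068, 0.1965]
ee_rot: [0.1, 0.995, -0.002, -0.001]
ft_force: [0.5, 0.5, -0.6]
grip_width: 0.0
```

```bash
cat >> h.py <<'E'
import cv2,pickle
def snap(n,f):
    i=manip.camera_info(n);im=manip.camera(n);cv2.imwrite(f'pics/{f}.png',im);pickle.dump(i,open(f'pics/{f}.pkl','wb'));return im,i
E
python3 - <<'E'
from h import *
print(manip.get_obs()); snap('wrist','w1')
E
```

```text
{'clock': 1.4, 'joint_pos': array([-0.69244933,  0.18484297,  0.26123288,  1.65879542, -0.04709091,
        1.3082456 ,  0.94665159]), 'joint_velocities': array([-0.00540658, -0.00714686, -0.02637464,  0.01106254, -0.00775894,
        0.00472663, -0.00684334]), 'tau': array([  1.60957385, -49.4255662 ,   3.85482609, -39.12774682,
         0.19260814,  -0.05805069,   0.54022785]), 'position': array([0.51758438, 0.20679961, 0.19645807]), 'ee_rot': array([ 0.1003724 ,  0.99494755, -0.00185291, -0.0011516 ]), 'ft_force': array([ 0.51312903,  0.48096118, -0.56779698]), 'torque': array([0.04485103, 0.03841813, 0.0041089 ]), 'grip_width': 0.0003916745689273786}
```

View pics/w1.png

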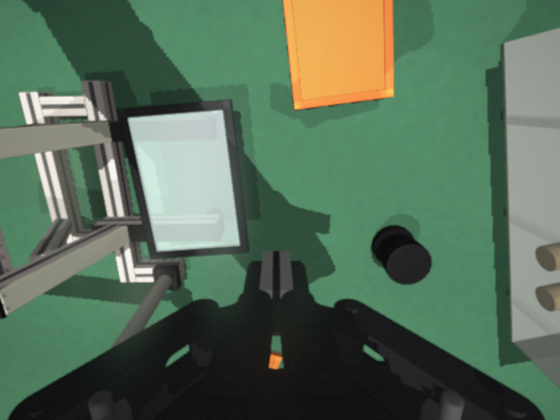

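Run:
```python
import cv2
a=cv2.imread('pics/w1.png')[70:320,0:270];cv2.imwrite('pics/w1z.png',cv2.resize(a,None,fx=2.4,fy=2.4,interpolation=cv2.INTER_CUBIC))
```

```text
(no output)
```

View pics/w1z.png

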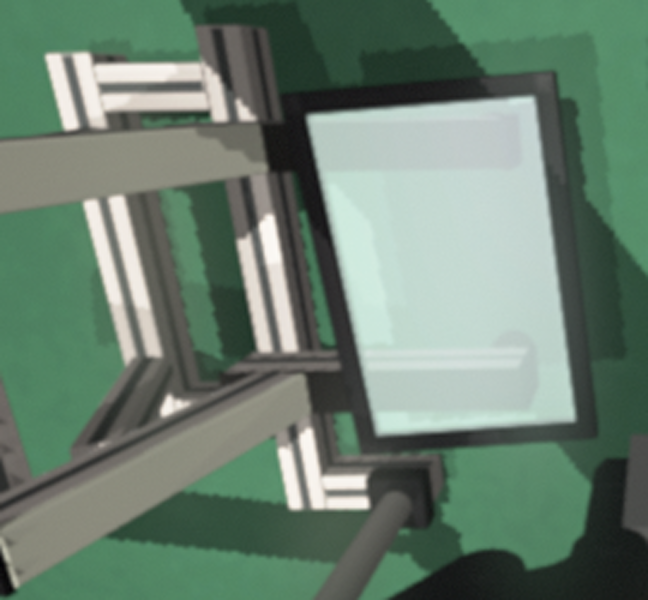

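Run:
```python
from h import *
np.set_printoptions(precision=4,suppress=True)
i=pickle.load(open('pics/w1.pkl','rb'))
f=lambda p:((p[0]+.5)/2.4-.5,(p[1]+.5)/2.4-.5+70)
P=np.array([onz('w',f(p),.055,i)[:2] for p in[(264,122),(268,172),(304,376),(307,410)]])
print('feet',P)
yl=np.array([-65,-45,45,65])/1e3
# fit rigid: P = o + y*ey
A=np.polyfit(yl,P,1);ey=A[0];print('scale',np.linalg.norm(ey));th=np.arctan2(ey[1],ey[0]);o=A[1]
print('ey ang',np.degrees(th),'origin',o)
ey=np.array([np.cos(th),np.sin(th)]);ex=np.array([ey[1],-ey[0]])
G=np.array([onz('w',f(p),.063,i)[:2] for p in[(284,96),(555,72),(596,436),(365,452)]])
print('glass',G,G.mean(0))
for p in G: print('stand', (p-o)@ex,(p-o)@ey)
for a in range(4): d=G[(a+1)%4]-G[a];print(np.linalg.norm(d),np.degrees(np.arctan2(d[1],d[0])))
R=np.array([onz('w',f(p),.055,i)[:2] for p in[(518,118),(520,168),(530,350)]])
for p in R: print('rail end', (p-o)@ex,(p-o)@ey)
for p in[(.6136,.0458),(.5312,-.0108),(.4285,.0106)]: p=np.array(p);print('pivot/posttops',(p-o)@ex,(p-o)@ey)
```

```text
feet [[0.4227 0.0582]
 [0.442  0.0525]
 [0.5319 0.0356]
 [0.5482 0.0311]]
scale 0.9971009536617347
ey ang -11.680273858670159 origin [0.4862 0.0443]
glass [[0.4153 0.0737]
 [0.428  0.1804]
 [0.5839 0.1605]
 [0.5708 0.0548]] [0.4995 0.1173]
stand -0.014346557828838891 -0.07535964319606965
stand -0.12149863991836388 -0.08455517305221719
stand -0.13349909181284708 0.0721905866197487
stand -0.027335593721769767 0.08069793865098195
0.10754592723788103 83.22469236760125
0.15720446565162674 -7.302250742598258
0.1065038185489962 -97.09869905491477
0.15659720273803443 173.0776205359046
rail end -0.104552820154693 -0.06686539160656242
rail end -0.10422604863730014 -0.04682013142165982
rail end -0.10413676482376157 0.03361088650494002
pivot/posttops -0.027212131920430153 0.1244630570840858
pivot/posttops 0.044897719913085096 0.0552280278824708
pivot/posttops 0.044732489386350015 -0.04967775221983355
```

>>> step_arm(
  motion=[
    [-10, 0, 50, 0, 0, 0],
    [0, 0, 50, 0, 0, 0],
    [0, 0, 48, 0, 0, 0],
    [0, -10, 0, 0, 0, 0],
    [0, -8, 0, 0, 0, 0],
    [0, -6, 0, 0, 0, 0],
    [0, -6, 0, 0, 0, 0],
    [0, -4, 0, 0, 0, 0],
  ],
)

```text
clock: 2.45
position: [0.5191, 0.1788, 0.0519]
ee_rot: [0.095, 0.995, 0.003, 0.002]
ft_force: [0.3, -0.2, 0.8]
grip_width: 0.001
```

```bash
cat >> h.py <<'E'
from scipy.spatial.transform import Rotation as Ro
O=np.array([.4858,.046,0]);TH=np.radians(-101.7)
S=np.array([[np.cos(TH),np.sin(TH),0],[-np.sin(TH),np.cos(TH),0],[0,0,1]]) # world->stand
def st():
    o=manip.get_obs();p=S@(np.array(o['position'])-O);R=S@Ro.from_quat(o['ee_rot']).as_matrix()
    np.set_printoptions(precision=3,suppress=True)
    print('t',o['clock'],'TCP stand mm',p*1e3,'F stand',S@o['ft_force'],'grip',o['grip_width'],'j',o['joint_pos']);print('tool x,y,z in stand',R.T.tolist());return o
E
python3 - <<'E'
from h import *
st()
E
```

```text
t 2.45 TCP stand mm [-136.845    5.715   51.936] F stand [0.131 0.308 0.798] grip 0.0011371883638760165 j [-0.637  0.297  0.26   1.85  -0.093  1.     1.041]
tool x,y,z in stand [[0.013616070324548448, -0.9999020083622251, -0.003252122707721266], [-0.9998904752612577, -0.013634635081356122, 0.0057562321022343], [-0.005800009545982759, 0.003173389258722899, -0.9999781445061083]]
```

>>> step_arm(
  motion=[
    [0, -4, 5, 0, 0, 0],
    [0, -4, 3, 0, 0, 0],
    [0, -4, 0, 0, 0, 0],
    [0, -4, 0, 0, 0, 0],
    [0, -3, 0, 0, 0, 0],
    [0, 0, 0, 0, 0, 0],
  ],
)

```text
clock: 3.2
position: [0.5155, 0.1588, 0.0435]
ee_rot: [0.095, 0.995, 0.003, 0.002]
ft_force: [0.3, -0.7, -0.1]
grip_width: -0.0
```

Run:
```python
from h import *
st();snap('wrist','w2')
```

```text
t 3.2 TCP stand mm [-116.458    6.195   43.526] F stand [ 0.584  0.448 -0.098] grip -0.0003365565870965157 j [-0.615  0.288  0.268  1.882 -0.095  0.977  1.075]
tool x,y,z in stand [[0.013227252130258998, -0.9999065355026854, -0.003458331982286677], [-0.9998940497091039, -0.013247948479167155, 0.00603168445970828], [-0.006076936515277482, 0.0033781829598884114, -0.9999758290691225]]
```

View pics/w2.png

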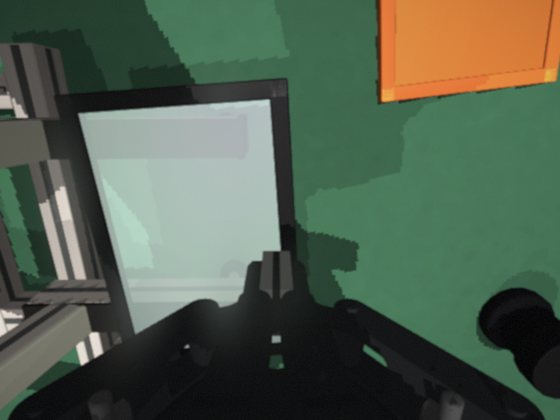

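Run:
```python
from h import *
np.set_printoptions(precision=4,suppress=True)
i=pickle.load(open('pics/w2.pkl','rb'))
for p in[(289,80),(295,250),(58,95),(133,335)]:
    q=S@(onz('w',p,.063,i)-O);print(p,q*1e3)
im=cv2.imread('pics/w2.png')[60:350,0:330];cv2.imwrite('pics/w2z.png',cv2.resize(im,None,fx=2,fy=2,interpolation=cv2.INTER_CUBIC))
T=manip.get_obs()['position']
for dz in(0,.03,.06): print(proj('w',T+[0,0,dz],i))
snap('scene','s2');a=cv2.imread('pics/s2.png')[160:280,240:400];cv2.imwrite('pics/s2z.png',cv2.resize(a,None,fx=5,fy=5,interpolation=cv2.INTER_CUBIC))
```

```text
(289, 80) [-119.8399  -83.2718   63.    ]
(295, 250) [-125.382     3.1408   63.    ]
(58, 95) [-12.815  -75.3864  63.    ]
(133, 335) [-29.6019  60.6743  63.    ]
[278.4144 239.9824]
[279.2719 264.3754]
[280.4974 299.236 ]
```

View pics/w2z.png

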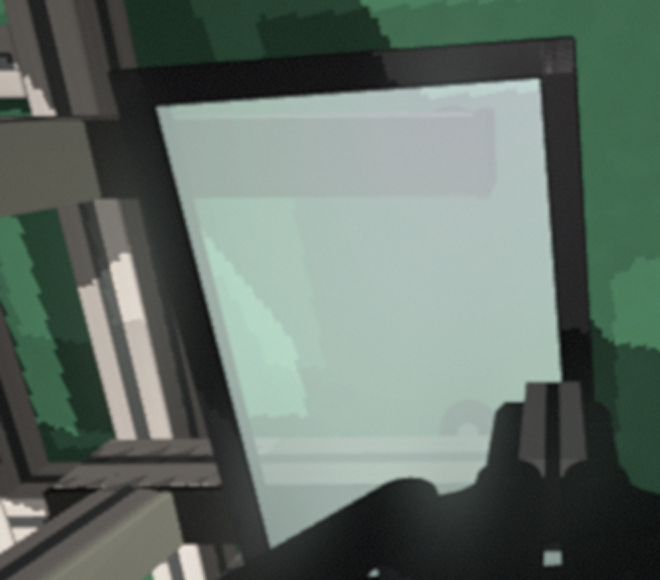

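View pics/s2z.png

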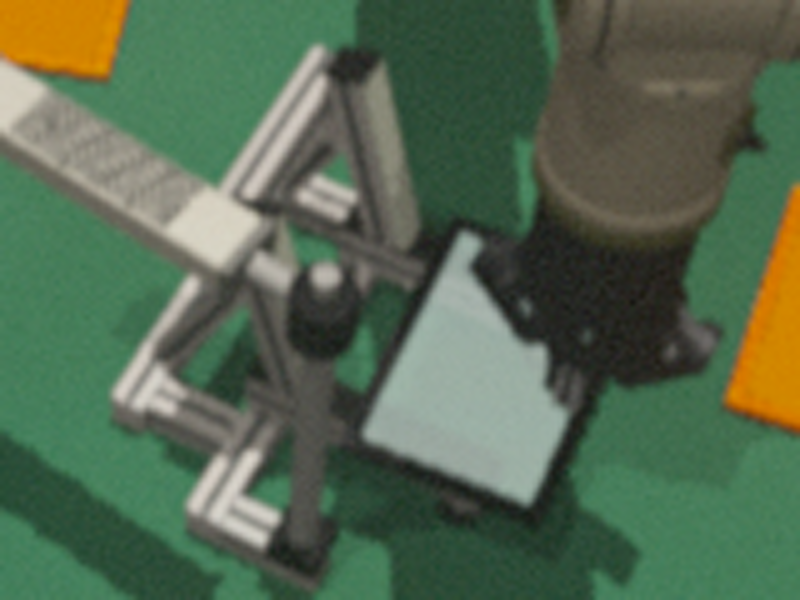

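Run:
```python
from h import *
np.set_printoptions(precision=1,suppress=True)
T=manip.get_obs()['position']
for dz in(0,.01,.02,.04):
    for n,off in(('scene',(240,160,5,5)),('top',(0,0,1,1))):
        p=proj(n,T+[0,0,dz]);print(n,dz,p,((p-off[:2])*5))
i=pickle.load(open('pics/w1.pkl','rb'))
print(proj('w',[.51758438,.20679961,.19645807],i), proj('w',[.51758438,.20679961,.19645807+.02],i))
snap('top','t2');a=cv2.imread('pics/t2.png')[190:280,200:300];cv2.imwrite('pics/t2z.png',cv2.resize(a,None,fx=6,fy=6,interpolation=cv2.INTER_CUBIC))
```

```text
scene 0 [352.  245.8] [560.  429.1]
top 0 [224.3 238.1] [1121.4 1190.4]
scene 0.01 [352.5 243.9] [562.7 419.4]
top 0.01 [223.9 237.6] [1119.4 1188. ]
scene 0.02 [353.1 241.9] [565.4 409.5]
top 0.02 [223.5 237.1] [1117.5 1185.6]
scene 0.04 [354.2 237.9] [570.9 389.3]
top 0.04 [222.7 236.2] [1113.5 1180.8]
[278.1 239.9] [278.2 255.1]
```

View pics/t2z.png

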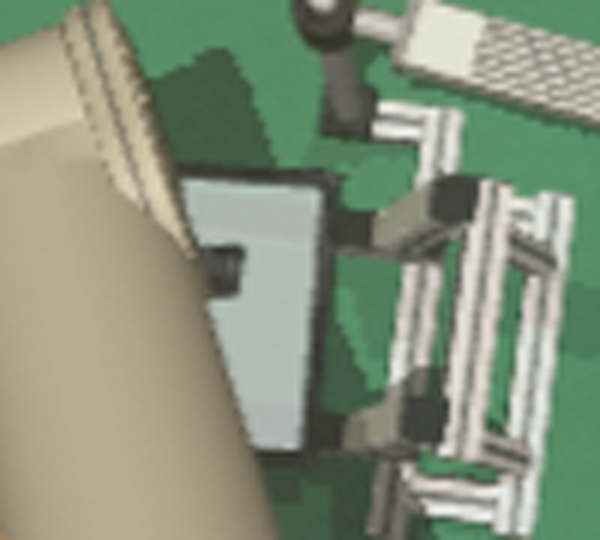

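>>> step_arm(
  motion=[
    [0, 0, -6, 0, 0, 0],
    [0, 18, 0, 0, 0, 0],
    [0, 18, 0, 0, 0, 0],
    [0, 4, 14, 0, 0, 0],
    [0, 0, 14, 0, 0, 0],
    [0, 0, 4, 0, 0, 0],
    [0, 0, 0, 0, 0, 0],
  ],
)

```text
clock: 4.22
position: [0.5228, 0.2024, 0.0148]
ee_rot: [0.094, 0.996, 0.002, 0.001]
ft_force: [0.3, -0.3, -0.2]
grip_width: -0.002
```

Run:
```python
from h import *
st();snap('wrist','w3')
im=cv2.imread('pics/w3.png')[60:350,100:400];cv2.imwrite('pics/w3z.png',cv2.resize(im,None,fx=2,fy=2,interpolation=cv2.INTER_CUBIC))
```

```text
t 4.225 TCP stand mm [-160.633    4.551   14.759] F stand [ 0.26   0.405 -0.169] grip -0.0024668203384741144 j [-0.653  0.37   0.241  1.844 -0.111  0.936  1.02 ]
tool x,y,z in stand [[0.015497479811335799, -0.9998779037278327, -0.002001438565767486], [-0.9998662065276502, -0.015507714925151907, 0.005203827611157283], [-0.005234229981923085, 0.001920524573006496, -0.9999844570901395]]
```

View pics/w3z.png

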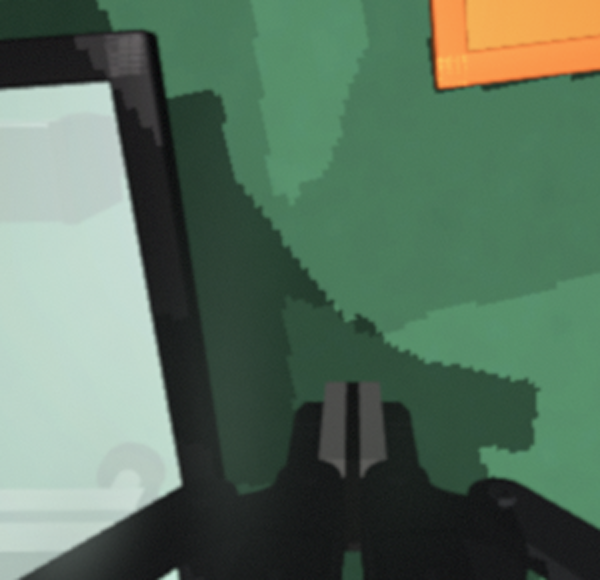

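>>> step_arm(
  motion=[
    [0, -10, -5, 0, 0, 0],
    [0, -8, 0, 0, 0, 0],
    [0, -5, 0, 0, 0, 0],
    [0, -5, 0, 0, 0, 0],
    [0, -5, 0, 0, 0, 0],
    [0, -4, 0, 0, 0, 0],
    [0, -3, 0, 0, 0, 0],
    [0, 0, 0, 0, 0, 0],
  ],
)

```text
clock: 5.28
position: [0.5176, 0.1646, 0.0229]
ee_rot: [0.093, 0.996, 0.006, 0.005]
ft_force: [-0.8, -0.2, -0.3]
grip_width: 0.0
```

Run:
```python
from h import *
st();snap('wrist','w4')
im=cv2.imread('pics/w4.png')[60:350,0:330];cv2.imwrite('pics/w4z.png',cv2.resize(im,None,fx=2,fy=2,interpolation=cv2.INTER_CUBIC))
```

```text
t 5.275 TCP stand mm [-122.574    7.141   22.878] F stand [ 0.368 -0.694 -0.301] grip 0.0003616859681673624 j [-0.61   0.319  0.257  1.894 -0.109  0.928  1.083]
tool x,y,z in stand [[0.017025201831195397, -0.9998233001044435, -0.007969383342954422], [-0.999758223902511, -0.017133940872784352, 0.01378121219140997], [-0.01391532399564584, 0.007732828617513083, -0.9998732755302886]]
```

View pics/w4z.png

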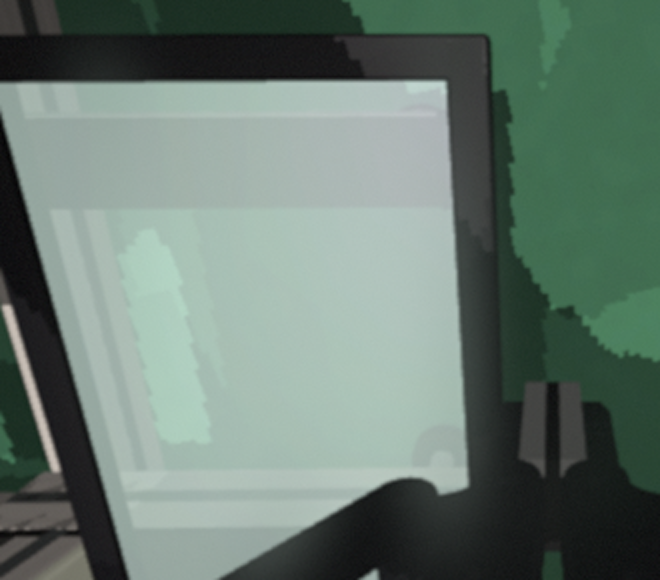

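Run:
```python
from h import *
np.set_printoptions(precision=1,suppress=True)
i=pickle.load(open('pics/w4.pkl','rb'))
for p in[(490,38),(500,370),(0,112),(100,575),(50,410)]:
    print(p,S@(onz('w',(p[0]/2-.25,p[1]/2+59.75),.063,i)-O)*1e3)
```

```text
(490, 38) [-106.8  -81.3   63. ]
(500, 370) [-108.1   -8.9   63. ]
(0, 112) [ -7.4 -65.7  63. ]
(100, 575) [-2.6 51.4 63. ]
(50, 410) [-1.2  2.5 63. ]
```

>>> step_arm(
  motion=[
    [0, -3, 0, 0, 0, 0],
    [0, -3, 0, 0, 0, 0],
    [0, 0, 0, 0, 0, 0],
  ],
)

```text
clock: 5.7
position: [0.5176, 0.1645, 0.024]
ee_rot: [0.091, 0.996, 0.01, 0.006]
ft_force: [-0.0, 0.3, 0.4]
grip_width: 0.001
```

Run:
```python
from h import *
st();im,i=snap('wrist','w5')
im=im[60:350,0:330];cv2.imwrite('pics/w5z.png',cv2.resize(im,None,fx=2,fy=2,interpolation=cv2.INTER_CUBIC))
```

```text
t 5.7 TCP stand mm [-122.522    7.121   23.959] F stand [-0.246 -0.098  0.421] grip 0.0009755163048233145 j [-0.606  0.313  0.256  1.899 -0.114  0.923  1.093]
tool x,y,z in stand [[0.021211094646568736, -0.9997197247045662, -0.010514822895335965], [-0.9995440924624728, -0.021431057521496284, 0.021267745458364636], [-0.021487128409021377, 0.010058916946485714, -0.9997185211361235]]
```

View pics/w5z.png

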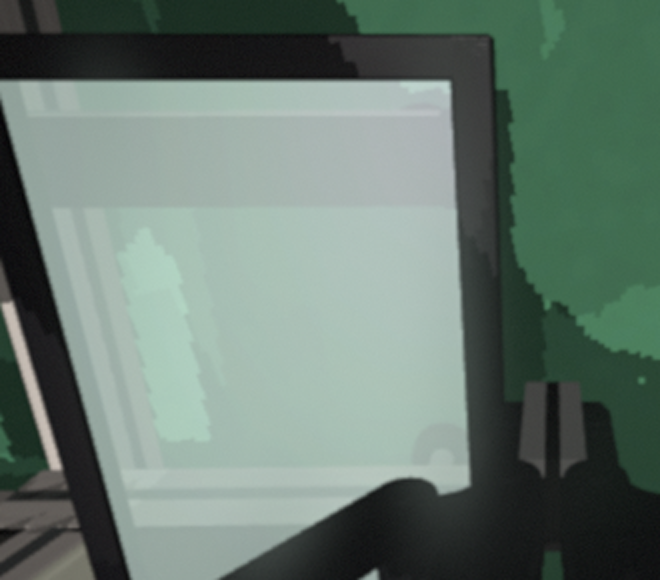

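>>> step_arm(
  motion=[
    [0, 25, 0, 0, 0, 0],
    [4, 30, -30, 0, 0, 0],
    [4, 0, -40, 10, 0, 0],
    [0, 0, -10, 10, 0, 0],
    [0, 0, 0, 10, 0, 0],
    [0, 0, 0, 10, 0, 0],
    [0, 0, 0, 6, 0, 0],
    [0, 0, 0, 0, 0, 0],
  ],
  jaw=50,
)

```text
clock: 6.75
position: [0.5197, 0.2124, 0.1073]
ee_rot: [0.092, 0.913, -0.397, -0.032]
ft_force: [-0.8, -0.7, 0.8]
grip_width: 0.585
```

Run:
```python
from h import *
st();snap('wrist','w6');snap('scene','s6')
```

```text
t 6.75 TCP stand mm [-169.834   -0.568  107.257] F stand [ 0.89  -0.656  0.758] grip 0.5853474427646801 j [-0.956  0.773  0.307  1.301  0.299  1.733  0.658]
tool x,y,z in stand [[0.00923761188979295, -0.9998616794105661, -0.01383071122017994], [-0.6834943752749729, 0.0037823394555063414, -0.7299459794229419], [0.7298973253095591, 0.016196170983469378, -0.6833648941461846]]
```

View pics/w6.png

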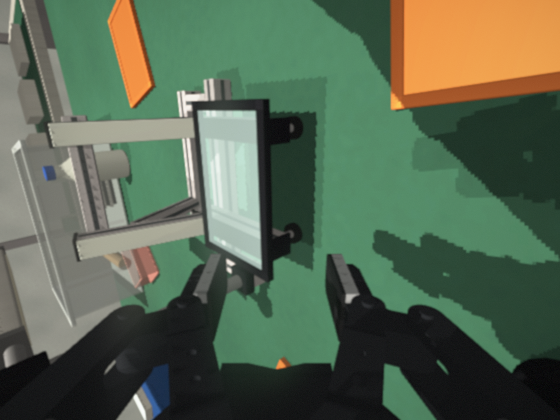

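View pics/s6.png

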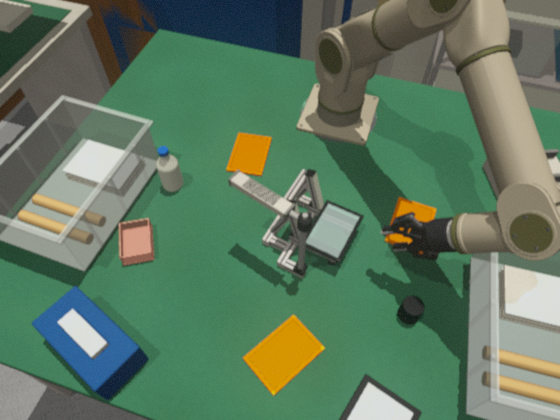

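>>> step_arm(
  motion=[
    [0, -8, 30, 0, 0, 0],
    [0, -8, 30, 0, 0, 0],
    [0, -2, 25, 0, 0, 0],
    [0, 0, 0, 0, 0, 0],
  ],
)

```text
clock: 7.35
position: [0.5089, 0.1323, 0.0679]
ee_rot: [0.099, 0.916, -0.389, -0.029]
ft_force: [0.4, 0.2, -0.2]
grip_width: 0.585
```

Run:
```python
from h import *
st();snap('wrist','w7');snap('scene','s7')
a=cv2.imread('pics/s7.png')[160:280,260:420];cv2.imwrite('pics/s7z.png',cv2.resize(a,None,fx=5,fy=5,interpolation=cv2.INTER_CUBIC))
```

```text
t 7.35 TCP stand mm [-89.227   5.125  67.882] F stand [-0.265  0.383 -0.16 ] grip 0.5854896426905623 j [-0.914  0.698  0.324  1.517  0.329  1.558  0.647]
tool x,y,z in stand [[-0.0023158242037500244, -0.9997238744341639, -0.02338400830914167], [-0.6964531670756169, 0.01839284593444628, -0.7173664957947055], [0.7175985110273018, 0.014624571951903528, -0.6963034531485703]]
```

View pics/w7.png

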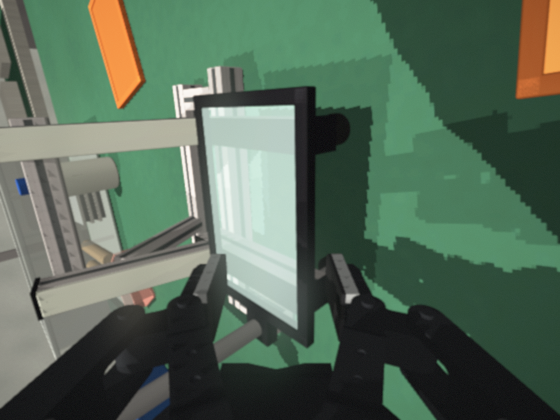

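View pics/s7z.png

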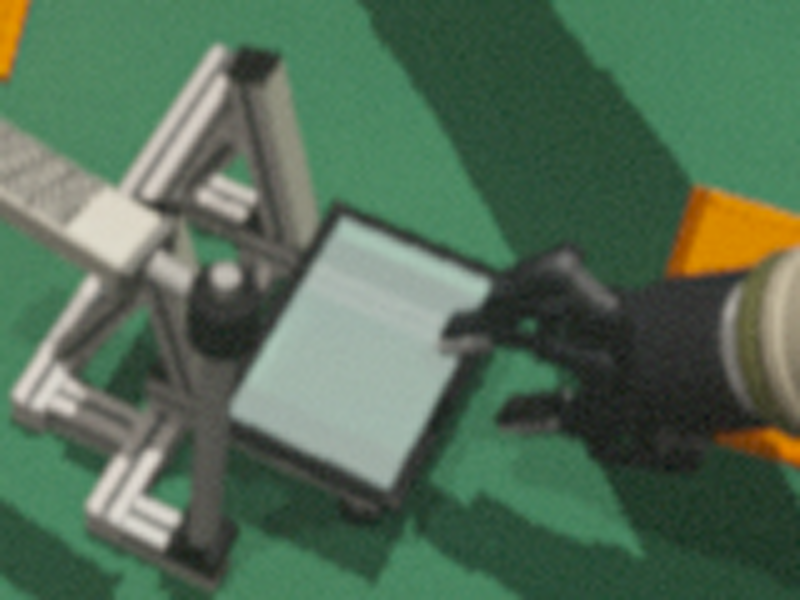

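>>> step_arm(
  motion=[
    [2, 5, 14, 0, 0, 0],
    [2, 4, 14, 0, 0, 0],
    [1, 0, 8, 0, 0, 0],
    [0, 0, 0, 0, 0, 0],
  ],
)

```text
clock: 7.95
position: [0.5018, 0.1174, 0.0351]
ee_rot: [0.098, 0.917, -0.387, -0.028]
ft_force: [-0.1, 0.1, 0.7]
grip_width: 0.585
```

Run:
```python
from h import *
st();snap('wrist','w8')
```

```text
t 7.95 TCP stand mm [-73.194   1.157  35.061] F stand [-0.05  -0.144  0.69 ] grip 0.5847177217943287 j [-0.908  0.712  0.319  1.575  0.33   1.482  0.626]
tool x,y,z in stand [[0.0018752195299862962, -0.9996800081910316, -0.025226271521835097], [-0.6997792738527314, 0.01670879421197397, -0.7141636955783498], [0.7143566696250958, 0.018992035677117304, -0.6995240175597839]]
```

View pics/w8.png

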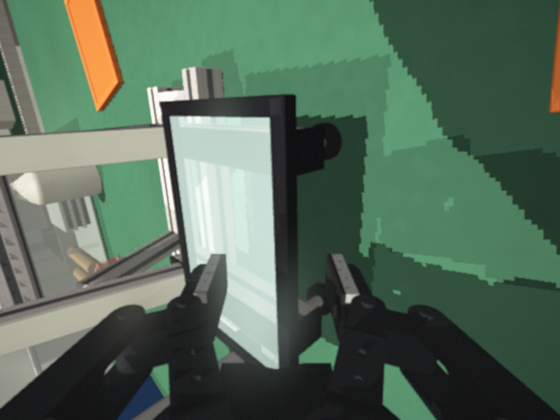

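>>> step_arm(
  motion=[
    [0, -7, -3, 0, 0, 0],
    [0, -7, -2, 0, 0, 0],
    [0, -8, -5, 0, 0, 0],
    [0, -8, -5, 0, 0, 0],
    [0, -8, -6, 0, 0, 0],
    [0, -8, -6, 0, 0, 0],
    [0, 0, 0, 0, 0, 0],
  ],
)

```text
clock: 8.88
position: [0.4988, 0.1058, 0.0922]
ee_rot: [0.098, 0.917, -0.385, -0.026]
ft_force: [-0.8, -0.7, -0.5]
grip_width: 0.586
```

Run:
```python
from h import *
st();snap('wrist','w9');snap('scene','s9')
a=cv2.imread('pics/s9.png')[160:280,260:420];cv2.imwrite('pics/s9z.png',cv2.resize(a,None,fx=5,fy=5,interpolation=cv2.INTER_CUBIC))
```

```text
t 8.875 TCP stand mm [-61.177   0.655  92.177] F stand [ 0.829 -0.645 -0.459] grip 0.5856318131990808 j [-0.914  0.615  0.338  1.589  0.356  1.548  0.664]
tool x,y,z in stand [[0.0027051939369883977, -0.9996123095753872, -0.027711233662979763], [-0.7024116974296138, 0.017824614385974585, -0.7115476726376387], [0.7117657544725036, 0.021389569124979777, -0.702091160101618]]
```

View pics/w9.png

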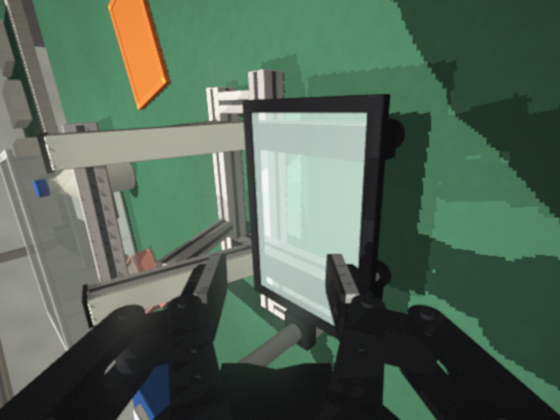

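View pics/s9z.png

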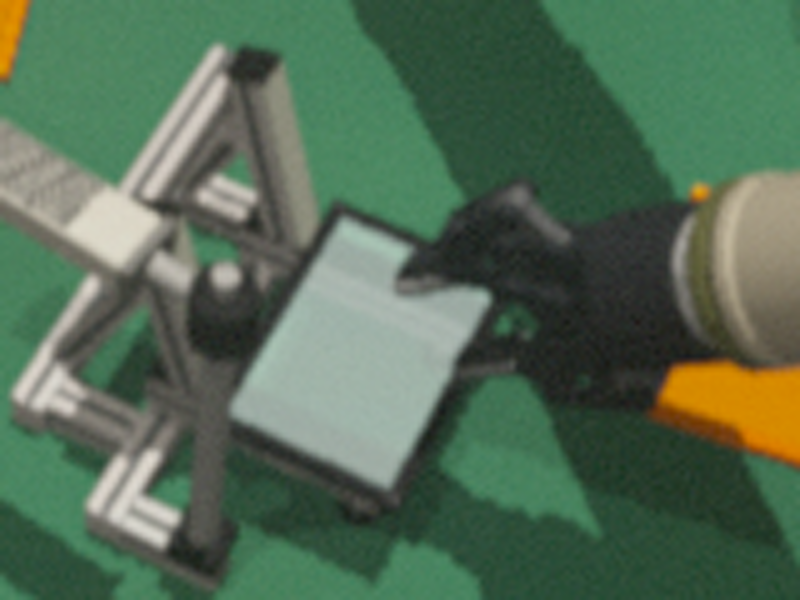

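Run:
```python
from h import *
np.set_printoptions(precision=1,suppress=True)
o=manip.get_obs();i=pickle.load(open('pics/w9.pkl','rb'));R=Ro.from_quat(o['ee_rot']).as_matrix();T=o['position']
j=pickle.load(open('pics/s9.pkl','rb'))
for tx in(.011,-.011):
  for s in(0,-.01,-.02,-.03,-.04,-.05):
    q=T+R@np.array([tx,.025,s]);print(tx,s,proj('w',q,i),(proj('s',q,j)-[260,160])*5, (S@(q-O))*1e3)
im=cv2.imread('pics/w9.png')[220:330,180:400];cv2.imwrite('pics/w9z.png',cv2.resize(im,None,fx=3.6,fy=3.6,interpolation=cv2.INTER_CUBIC))
```

```text
0.011 0 [319.4 222.8] [414.3 345. ] [-78.7 -10.3  73.2]
0.011 -0.01 [321.8 229.2] [428.6 343.2] [-85.8 -10.5  80.2]
0.011 -0.02 [324.5 236.4] [443.1 341.4] [-92.9 -10.7  87.2]
0.011 -0.03 [327.4 244.4] [457.7 339.7] [-100.1  -10.9   94.2]
0.011 -0.04 [330.8 253.5] [472.6 337.8] [-107.2  -11.1  101.3]
0.011 -0.05 [334.6 263.9] [487.7 336. ] [-114.3  -11.3  108.3]
-0.011 0 [318.  255.9] [396.4 375.6] [-78.8  11.7  73.8]
-0.011 -0.01 [320.2 263.8] [410.7 374. ] [-85.9  11.5  80.8]
-0.011 -0.02 [322.6 272.6] [425.2 372.4] [-93.   11.3  87.8]
-0.011 -0.03 [325.4 282.4] [439.9 370.8] [-100.1   11.1   94.8]
-0.011 -0.04 [328.4 293.4] [454.8 369.2] [-107.2   10.9  101.9]
-0.011 -0.05 [331.9 305.9] [469.9 367.6] [-114.4   10.7  108.9]
```

View pics/w9z.png

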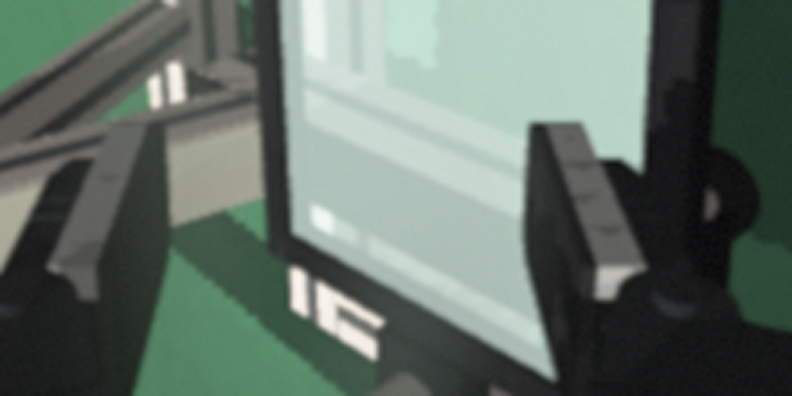

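>>> step_arm(
  motion=[
    [0, 0, -25, 0, 0, 0],
    [0, 6, -25, 0, 0, 0],
    [0, 20, 0, 0, 0, 0],
    [0, 16, 0, 0, 0, 0],
    [0, 0, 30, 0, 0, 0],
    [0, 0, 30, 0, 0, 0],
    [0, 0, 20, 0, 0, 0],
    [0, 0, 0, 0, 0, 0],
  ],
)

```text
clock: 9.98
position: [0.4983, 0.1115, 0.0317]
ee_rot: [0.097, 0.916, -0.389, -0.03]
ft_force: [-0.0, -0.4, -0.2]
grip_width: 0.586
```

Run:
```python
from h import *
st();snap('wrist','w10')
```

```text
t 9.975 TCP stand mm [-66.676  -1.065  31.703] F stand [ 0.412  0.069 -0.213] grip 0.585744621338488 j [-0.907  0.712  0.321  1.589  0.332  1.475  0.628]
tool x,y,z in stand [[0.0022118619160345705, -0.999799915084565, -0.019880580066005134], [-0.6953423716104729, 0.012750049355875218, -0.7185655310996667], [0.7186752353532071, 0.015413177424502426, -0.6951750427422531]]
```

View pics/w10.png

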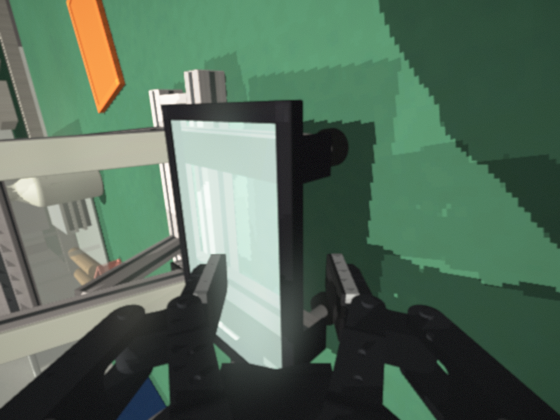

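>>> step_arm(
  motion=[
    [0, -2, 10, 0, 0, 0],
    [0, -1, 6, 0, 0, 0],
    [0, -7, -5, 0, 0, 0],
    [0, -8, -6, 0, 0, 0],
    [0, -8, -6, 0, 0, 0],
    [0, 0, 0, 0, 0, 0],
  ],
)

```text
clock: 10.78
position: [0.496, 0.0973, 0.0541]
ee_rot: [0.096, 0.917, -0.387, -0.028]
ft_force: [1.0, 0.1, -0.9]
grip_width: 0.584
```

Run:
```python
from h import *
st();snap('wrist','w11')
```

```text
t 10.775 TCP stand mm [-52.279  -0.394  54.117] F stand [-0.336  0.964 -0.891] grip 0.5841689446759337 j [-0.905  0.658  0.332  1.62   0.349  1.483  0.646]
tool x,y,z in stand [[0.005006388723087914, -0.9997307635872472, -0.022656928503512724], [-0.6992107230729258, 0.012698135310431726, -0.7148028554080309], [0.7148981051952716, 0.019420548316098515, -0.6989588982846648]]
```

View pics/w11.png

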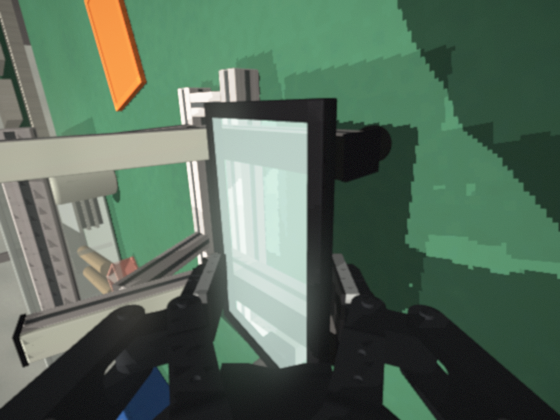

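>>> step_arm(
  motion=[
    [0, -9, -5, 0, 0, 0],
    [0, -8, -5, 0, 0, 0],
    [0, -8, -3, 0, 0, 0],
    [0, -8, -2, 0, 0, 0],
    [0, -7, -2, 0, 0, 0],
    [0, 0, 0, 0, 0, 0],
  ],
)

```text
clock: 11.58
position: [0.4916, 0.0811, 0.0971]
ee_rot: [0.096, 0.917, -0.387, -0.028]
ft_force: [0.3, 0.1, -0.0]
grip_width: 0.586
```

Run:
```python
from h import *
st();snap('wrist','w12');snap('scene','s12')
a=cv2.imread('pics/s12.png')[150:270,260:420];cv2.imwrite('pics/s12z.png',cv2.resize(a,None,fx=5,fy=5,interpolation=cv2.INTER_CUBIC))
```

```text
t 11.575 TCP stand mm [-35.524  -1.434  97.093] F stand [-0.155  0.255 -0.037] grip 0.5857093658930036 j [-0.907  0.577  0.35   1.642  0.374  1.529  0.679]
tool x,y,z in stand [[0.005401437591497942, -0.9997348737638692, -0.02238317788622183], [-0.6993894476088692, 0.012221363139530296, -0.7146362983059097], [0.7147203824191013, 0.019514621783494196, -0.6991380081867536]]
```

View pics/w12.png

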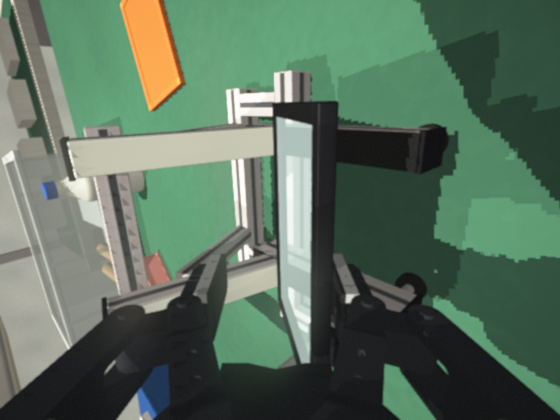

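View pics/s12z.png

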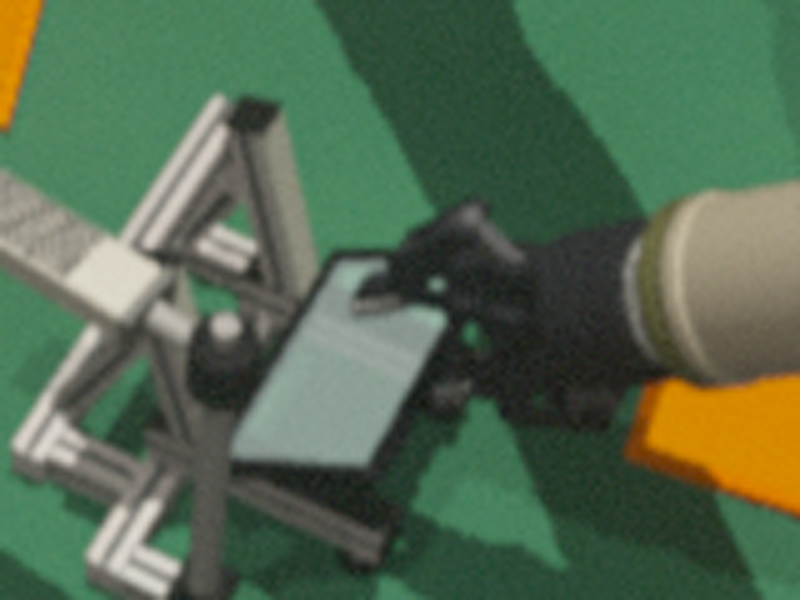

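>>> step_arm(
  motion=[
    [0, -8, 0, 0, 0, 0],
    [0, -8, 0, 0, 0, 0],
    [0, -6, 0, 0, 0, 0],
    [0, 0, 0, 0, 0, 0],
  ],
)

```text
clock: 12.18
position: [0.4877, 0.0651, 0.1131]
ee_rot: [0.095, 0.917, -0.387, -0.029]
ft_force: [1.2, 1.7, -0.7]
grip_width: 0.585
```

Run:
```python
from h import *
st();snap('wrist','w13')
```

```text
t 12.175 TCP stand mm [-19.133  -1.997 113.127] F stand [-1.936  0.848 -0.703] grip 0.5850078924103204 j [-0.902  0.535  0.36   1.668  0.392  1.537  0.696]
tool x,y,z in stand [[0.0058550223672486955, -0.9997522874955652, -0.021472828422545477], [-0.6987324494282349, 0.011271089510794315, -0.7152942937401773], [0.7153591285704672, 0.019191826088851525, -0.6984933721820682]]
```

View pics/w13.png

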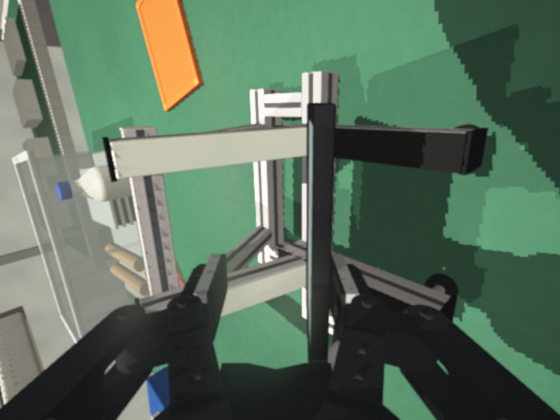

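>>> step_arm(
  motion=[
    [0, 4, 0, 0, 0, 0],
    [0, 4, 0, 0, 0, 0],
    [0, 1, 0, 0, 0, 0],
  ],
  jaw=34,
  force=20,
)

```text
clock: 12.6
position: [0.4892, 0.0724, 0.1056]
ee_rot: [0.095, 0.917, -0.387, -0.029]
ft_force: [0.5, 1.5, -0.2]
grip_width: 0.394
```

>>> step_arm(
  motion=[
    [0, 4, 0, 0, 0, 0],
    [0, 4, 0, 0, 0, 0],
    [0, 1, 0, 0, 0, 0],
    [0, 0, 0, 0, 0, 0],
  ],
  jaw=17,
)

```text
clock: 13.1
position: [0.4906, 0.0792, 0.0984]
ee_rot: [0.095, 0.917, -0.387, -0.029]
ft_force: [0.3, 1.4, -0.5]
grip_width: 0.201
```

Run:
```python
from h import *
st();snap('wrist','w14')
```

```text
t 13.1 TCP stand mm [-33.455  -2.022  98.42 ] F stand [-1.393 -0.017 -0.493] grip 0.200938825202281 j [-0.907  0.572  0.35   1.647  0.377  1.53   0.682]
tool x,y,z in stand [[0.007392621803931498, -0.9997581818786888, -0.020710550680339536], [-0.6983082342310848, 0.009663211002600439, -0.7157319556636996], [0.7157590091280227, 0.019753483736751284, -0.698067934181433]]
```

View pics/w14.png

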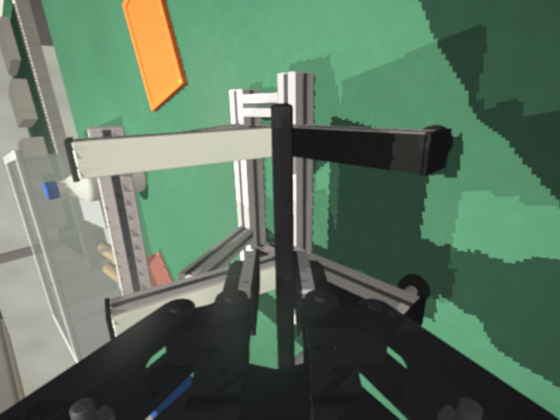

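>>> step_arm(
  motion=[
    [0, -6.5, 0.5, -8, 0, 0],
    [0, -6.5, 0.5, -8, 0, 0],
    [0, -6.5, 0.5, -8, 0, 0],
    [0, -6.5, 0.5, -8, 0, 0],
    [0, 0, 0, 0, 0, 0],
  ],
)

```text
clock: 13.78
position: [0.486, 0.0551, 0.1113]
ee_rot: [0.1, 0.989, -0.113, -0.0]
ft_force: [1.1, -0.5, -0.4]
grip_width: 0.198
```

Run:
```python
from h import *
o=st();snap('wrist','w15');snap('scene','s15')
a=cv2.imread('pics/s15.png')[130:280,240:420];cv2.imwrite('pics/s15z.png',cv2.resize(a,None,fx=4,fy=4,interpolation=cv2.INTER_CUBIC))
```

```text
t 13.775 TCP stand mm [ -8.907  -1.676 111.256] F stand [ 0.256  1.126 -0.432] grip 0.1976567070569192 j [-0.695  0.168  0.365  1.893  0.157  1.192  0.973]
tool x,y,z in stand [[0.0060944525304675815, -0.9997342150098486, -0.022234140122710102], [-0.9747864427190215, -0.0009797753247370244, -0.22313769545173073], [0.22305660433968363, 0.02303344044982134, -0.9745333303081505]]
```

View pics/w15.png

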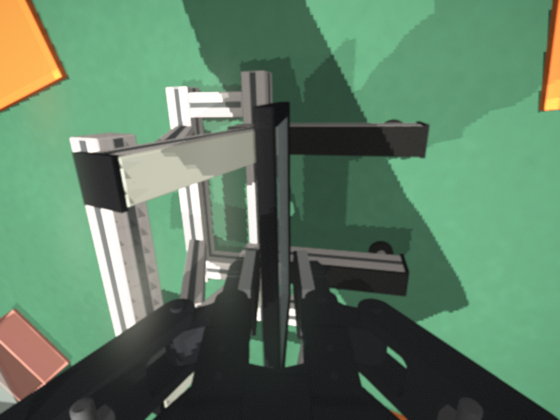

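View pics/s15z.png

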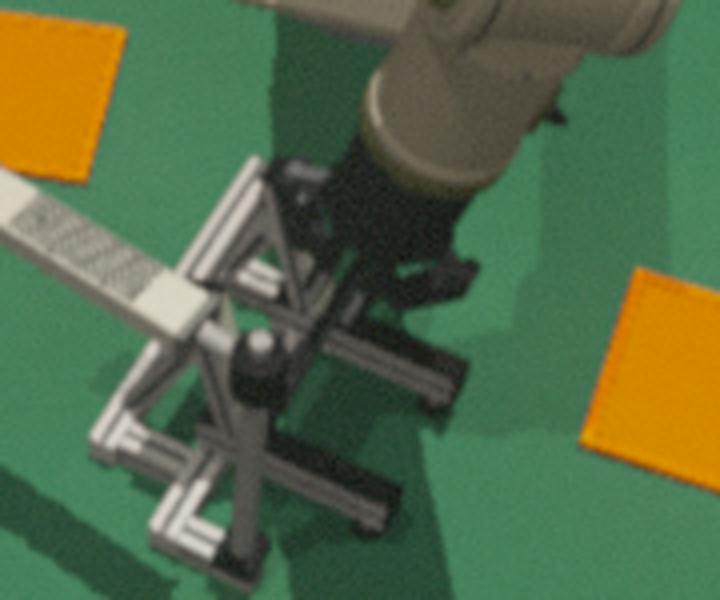

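>>> step_arm(
  motion=[
    [0, -2.7, 0.3, -4, 0, 0],
    [0, -2.7, 0.3, -4, 0, 0],
    [0, -2.7, 0.3, -4, 0, 0],
    [0, -2.7, 0.3, -4, 0, 0],
    [0, -2.7, 0.3, -4, 0, 0],
    [0, 0, 0, 0, 0, 0],
  ],
)

```text
clock: 14.62
position: [0.4816, 0.0514, 0.1061]
ee_rot: [0.088, 0.994, 0.059, 0.011]
ft_force: [0.2, 0.4, -0.1]
grip_width: 0.2
```

Run:
```python
from h import *
o=st();snap('wrist','w16')
```

```text
t 14.625 TCP stand mm [ -4.488  -5.17  106.104] F stand [-0.484  0.139 -0.148] grip 0.19986812694284817 j [-0.531  0.062  0.433  2.    -0.158  1.047  1.371]
tool x,y,z in stand [[0.026579039410621664, -0.9995687483844158, -0.012484867529181846], [-0.9925280189835681, -0.027875541255482462, 0.11879009105252702], [-0.11908688507372417, 0.00923425432433468, -0.9928408947814907]]
```

View pics/w16.png

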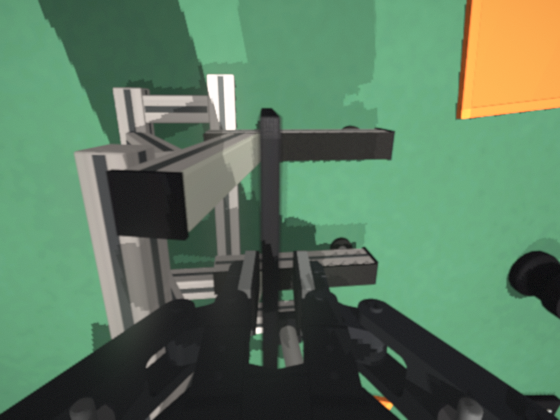

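>>> step_arm(
  motion=[
    [0, -3.5, -1.2, -2, 0, 0],
    [0, -3.5, -1.2, -2, 0, 0],
    [0, -3.5, -1.2, -2, 0, 0],
    [0, -3, -1, -2, 0, 0],
    [0, 0, 0, 0, 0, 0],
  ],
)

```text
clock: 15.3
position: [0.4785, 0.0455, 0.1066]
ee_rot: [0.08, 0.989, 0.124, 0.013]
ft_force: [0.4, -0.4, 0.7]
grip_width: 0.196
```

Run:
```python
from h import *
o=st();snap('wrist','w17');snap('scene','s17');snap('top','t17')
a=cv2.imread('pics/s17.png')[150:270,240:400];cv2.imwrite('pics/s17z.png',cv2.resize(a,None,fx=5,fy=5,interpolation=cv2.INTER_CUBIC))
a=cv2.imread('pics/t17.png')[170:300,200:340];cv2.imwrite('pics/t17z.png',cv2.resize(a,None,fx=5,fy=4.5,interpolation=cv2.INTER_CUBIC))
```

```text
t 15.3 TCP stand mm [  1.994  -7.066 106.588] F stand [0.319 0.475 0.686] grip 0.19560773993715733 j [-0.46   0.058  0.478  2.024 -0.317  1.046  1.585]
tool x,y,z in stand [[0.04296563389917236, -0.9990573616423885, -0.006192128211869055], [-0.9679620658554384, -0.04316146869655674, 0.24735910471383146], [-0.2473931958816054, -0.004634195518759006, -0.968904087546017]]
```

View pics/w17.png

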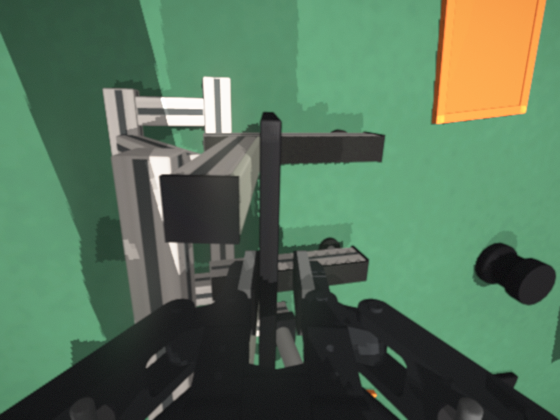

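View pics/s17z.png

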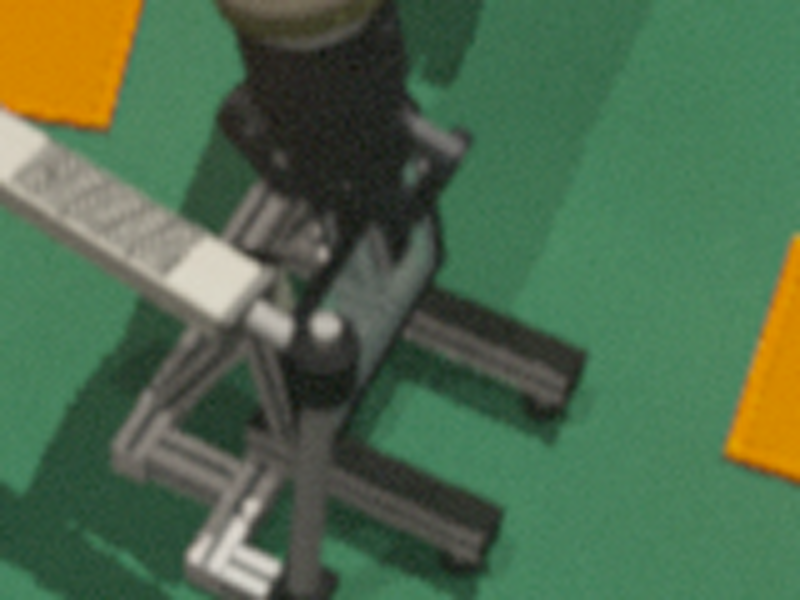

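View pics/t17z.png

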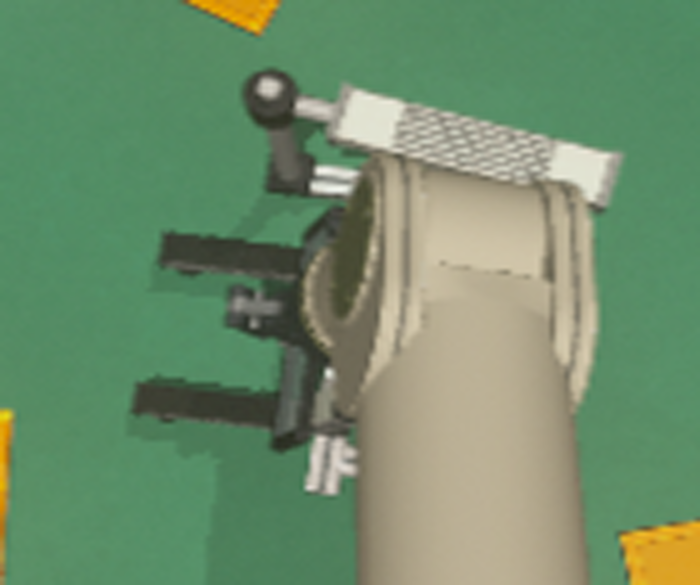

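Run:
```python
from h import *
np.set_printoptions(precision=1,suppress=True)
i=pickle.load(open('pics/w17.pkl','rb'))
z1=.055+.13*np.cos(np.radians(15))
for p,z in[((240,178),z1),((238,240),z1),((166,178),z1),((165,240),z1),((263,117),.161),((277,117),.161),((266,148),.055),((258,135),.055)]:
    print(p,S@(onz('w',p,z,i)-O)*1e3)
im=cv2.imread('pics/w17.png')[80:300,140:400];cv2.imwrite('pics/w17z.png',cv2.resize(im,None,fx=3,fy=2.7,interpolation=cv2.INTER_CUBIC))
```

```text
(240, 178) [ 36.5 -63.4 180.6]
(238, 240) [ 37.  -42.5 180.6]
(166, 178) [ 58.1 -63.7 180.6]
(165, 240) [ 59.6 -44.1 180.6]
(263, 117) [ 25.5 -81.  161. ]
(277, 117) [ 20.4 -81.2 161. ]
(266, 148) [ -0.2 -55.6  55. ]
(258, 135) [  5.8 -64.6  55. ]
```

View pics/w17z.png

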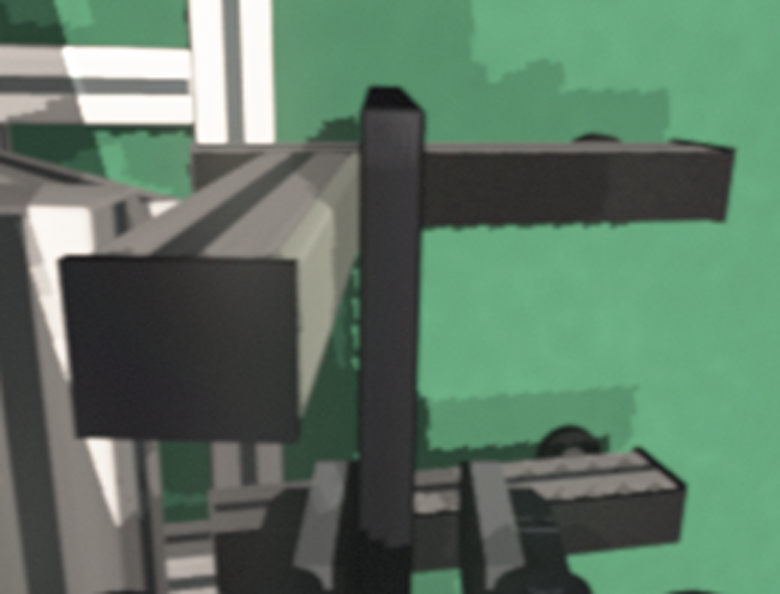

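Run:
```python
from h import *
i=pickle.load(open('pics/w17.pkl','rb'))
c=-np.array(i['R']).T@i['t'];print('cam',S@(c-O)*1e3)
for u in(362,360,392,424,415):
  y=600 if 0 else 117
for u,v in(((360/3+140),230),((415/3+140),230),((360/3+140),150),((424/3+140),150)):
  for z in(.17,.16,.1,.055): print((round(u),v),z,S@(onz('w',(u,v),z,i)-O)*1e3)
```

```text
cam [ 50.03919344 -85.41302666 274.28202465]
(260, 230) 0.17 [ 27.37515435 -41.11657672 170.        ]
(260, 230) 0.16 [ 25.20181343 -36.86882165 160.        ]
(260, 230) 0.1 [ 12.16176794 -11.38229121 100.        ]
(260, 230) 0.055 [ 2.38173383  7.73260663 55.        ]
(278, 230) 0.17 [ 20.33817234 -40.68528935 170.        ]
(278, 230) 0.16 [ 17.49002845 -36.39617649 160.        ]
(278, 230) 0.1 [  0.40116513 -10.66149933 100.        ]
(278, 230) 0.055 [-12.41548236   8.63950854  55.        ]
(260, 150) 0.17 [ 28.19139072 -70.5279238  170.        ]
(260, 150) 0.16 [ 26.09632182 -69.10053467 160.        ]
(260, 150) 0.1 [ 13.52590839 -60.53619989 100.        ]
(260, 150) 0.055 [  4.09809833 -54.1129488   55.        ]
(281, 150) 0.17 [ 20.66616355 -70.58263767 170.        ]
(281, 150) 0.16 [ 17.84947199 -69.16049526 160.        ]
(281, 150) 0.1 [  0.94932262 -60.6276408  100.        ]
(281, 150) 0.055 [-11.7257894  -54.22799995  55.        ]
```

>>> step_arm(
  motion=[
    [0, -3, -0.5, 0, 0, 1],
    [0, -3, -0.5, 0, 0, 1],
    [0, -3, -0.5, 0, 0, 0.4],
    [0, 0, 0, 0, 0, 0],
  ],
)

```text
clock: 15.95
position: [0.4769, 0.0376, 0.106]
ee_rot: [0.1, 0.987, 0.124, 0.01]
ft_force: [0.4, 0.1, 0.6]
grip_width: 0.197
```

Run:
```python
from h import *
o=st();snap('wrist','w18')
im=cv2.imread('pics/w18.png')[80:300,140:400];cv2.imwrite('pics/w18z.png',cv2.resize(im,None,fx=3,fy=2.7,interpolation=cv2.INTER_CUBIC))
```

```text
t 15.95 TCP stand mm [ 10.065  -6.996 106.034] F stand [-0.193  0.349  0.615] grip 0.19723037417471018 j [-0.452  0.057  0.487  2.026 -0.316  1.049  1.559]
tool x,y,z in stand [[0.002396304379919775, -0.9999875930327895, 0.004367093519348886], [-0.9690996753938743, -0.0012450583959252978, 0.24666631099742437], [-0.24665781333013984, -0.004823236473437479, -0.9690906353448656]]
```

View pics/w18z.png

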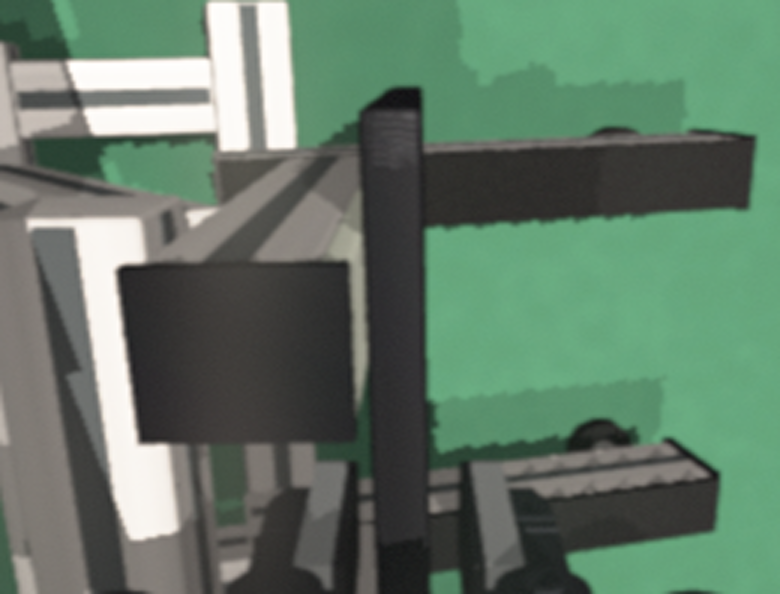

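Run:
```python
from h import *
i=pickle.load(open('pics/w18.pkl','rb'))
f=lambda p:(p[0]/3+140-.3,p[1]/2.7+80-.3)
z1=.055+.13*np.cos(np.radians(15))
for p,z in[((350,265),z1),((352,438),z1),((362,106),.161),((362,106),.159),((370,350),.161),((376,470),.161),((421,106),.161)]:
    q=S@(onz('w',f(p),z,i)-O)*1e3;print(p,z,q,'x rel pad line through origin',q[0]-(q[2]-55)*np.tan(np.radians(15)))
c=-np.array(i['R']).T@i['t'];print('cam',S@(c-O)*1e3)
```

```text
(350, 265) 0.18057035741757888 [ 37.00821732 -63.56233809 180.57035742] x rel pad line through origin 3.3617414555837684
(352, 438) 0.18057035741757888 [ 37.18959683 -41.63603072 180.57035742] x rel pad line through origin 3.5431209633178753
(362, 106) 0.161 [ 31.45424023 -80.51803586 161.        ] x rel pad line through origin 3.0516258288677918
(362, 106) 0.159 [ 31.04401147 -80.43234596 159.        ] x rel pad line through origin 3.177295458692047
(370, 350) 0.161 [ 30.88736493 -46.23451662 161.        ] x rel pad line through origin 2.4847505290403014
(376, 470) 0.161 [ 30.27648254 -26.81765509 161.        ] x rel pad line through origin 1.8738681422531869
(421, 106) 0.161 [ 24.1430556  -80.44853185 161.        ] x rel pad line through origin -4.2595588014307815
cam [ 54.75473826 -85.38511839 274.5975855 ]
```

>>> step_arm(
  motion=[
    [0, 0, 0, 0, 0, 0],
    [0, 0, 0, 0, 0, 0],
    [0, 0, -4, 0, 0, 0],
    [0, 0, -8, 0, 0, 0],
    [0, 0, -15, 0, 0, 0],
  ],
  jaw=24,
)

```text
clock: 16.62
position: [0.4751, 0.031, 0.1331]
ee_rot: [0.1, 0.987, 0.124, 0.01]
ft_force: [0.8, -0.7, 0.2]
grip_width: 0.273
```

Run:
```python
from h import *
o=st();snap('wrist','w19')
im=cv2.imread('pics/w19.png')[60:340,140:440];cv2.imwrite('pics/w19z.png',cv2.resize(im,None,fx=2.6,fy=2.1,interpolation=cv2.INTER_CUBIC))
```

```text
t 16.625 TCP stand mm [ 16.825  -7.429 133.133] F stand [0.574 0.893 0.162] grip 0.2728855422799234 j [-0.45   0.02   0.491  1.997 -0.287  1.109  1.536]
tool x,y,z in stand [[0.003273059656874046, -0.999978532309464, 0.005676442608983371], [-0.9692368767799869, -0.0017753029112044954, 0.24612339382787202], [-0.2461080327219306, -0.006307394056502812, -0.9692218801749974]]
```

View pics/w19z.png

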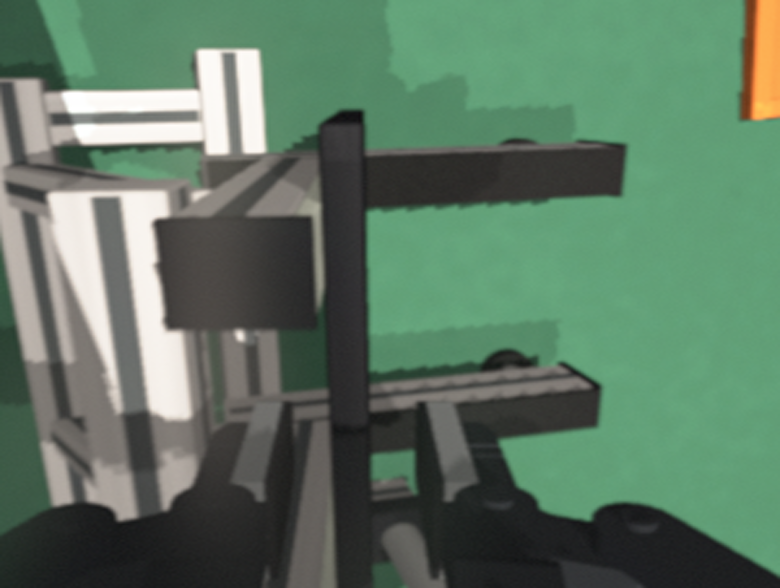

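>>> step_arm(
  motion=[
    [0, 0, -25, 0, 0, 0],
    [0, 0, -30, 0, 0, 0],
    [0, 0, -30, 0, 0, 0],
    [0, 0, -35, 5, 0, 0],
    [0, 0, -15, 9, 0, 0],
    [0, 0, 0, 0, 0, 0],
  ],
  jaw=0,
)

```text
clock: 17.42
position: [0.4707, -0.0043, 0.2757]
ee_rot: [0.103, 0.995, 0.0, 0.002]
ft_force: [-1.0, 0.1, -1.4]
grip_width: 0.0
```

Run:
```python
from h import *
o=st();snap('wrist','w20');snap('scene','s20')
a=cv2.imread('pics/s20.png')[150:270,240:400];cv2.imwrite('pics/s20z.png',cv2.resize(a,None,fx=5,fy=5,interpolation=cv2.INTER_CUBIC))
```

```text
t 17.425 TCP stand mm [ 52.316  -4.56  275.69 ] F stand [ 0.142 -0.976 -1.447] grip 0.00017740799001250771 j [-0.498 -0.07   0.391  1.748  0.027  1.455  1.254]
tool x,y,z in stand [[-0.0026669402056423053, -0.9999888798113399, -0.0038894322981085703], [-0.9999959173950665, 0.0026629281437428078, 0.0010363430420372358], [-0.0010259742389772761, 0.003892180284018728, -0.999991899121937]]
```

View pics/w20.png

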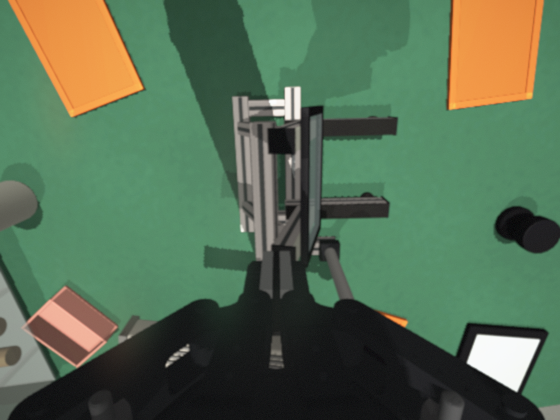

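View pics/s20z.png

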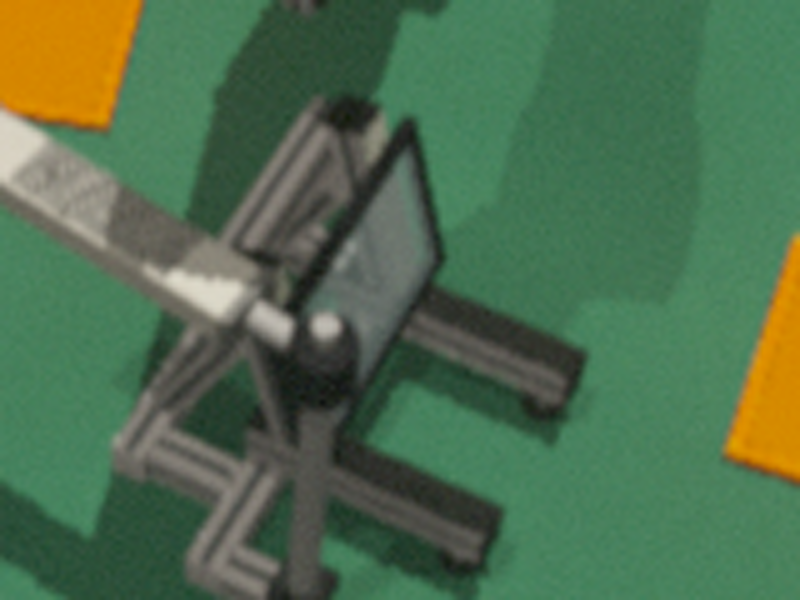

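Run:
```python
from h import *
np.set_printoptions(precision=1,suppress=True)
j=pickle.load(open('pics/s20.pkl','rb'));w=pickle.load(open('pics/w20.pkl','rb'))
def W(r): # rest coords mm -> world
    a=np.radians(15);x,y,z=r;st=np.array([x*np.cos(a)+z*np.sin(a)+dx,y,55-x*np.sin(a)+z*np.cos(a)])/1e3
    return O+S.T@st
for dx in(0,3):
  print('dx',dx)
  for n,r in[('top back -y',(0,-80,110)),('top front -y',(-8,-80,110)),('foot front -y',(-8,-80,0)),('foot back -y',(0,-80,0)),('post top pad -y out',(0,-65,130)),('post top pad -45',(0,-45,130)),('top front +y',(-8,80,110)),('foot front +y',(-8,80,0))]:
    print(n,(proj('s',W(r),j)-[240,150])*5,proj('w',W(r),w))
a=cv2.imread('pics/w20.png')[80:280,200:420];cv2.imwrite('pics/w20z.png',cv2.resize(a,None,fx=3.6,fy=3,interpolation=cv2.INTER_CUBIC))
```

```text
dx 0
top back -y [404.9 117.8] [303.9 107. ]
top front -y [418.6 121. ] [312.9 107. ]
foot front -y [448.2 263.8] [326.5 105.5]
foot back -y [435.3 260.3] [319.8 105.5]
post top pad -y out [385.6 109.3] [299.3 126.1]
post top pad -45 [367.4 135.7] [298.8 150.1]
top front +y [269.1 344. ] [307.6 268.6]
foot front +y [311.  481.5] [320.8 228.9]
dx 3
top back -y [399.7 115.5] [300.5 107. ]
top front -y [413.4 118.7] [309.5 107. ]
foot front -y [443.3 261.6] [324.  105.5]
foot back -y [430.4 258.1] [317.3 105.5]
post top pad -y out [380.3 107. ] [295.7 126.2]
post top pad -45 [362.2 133.4] [295.3 150.1]
top front +y [263.7 341.4] [304.7 268.7]
foot front +y [305.9 479. ] [318.6 228.9]
```

View pics/w20z.png

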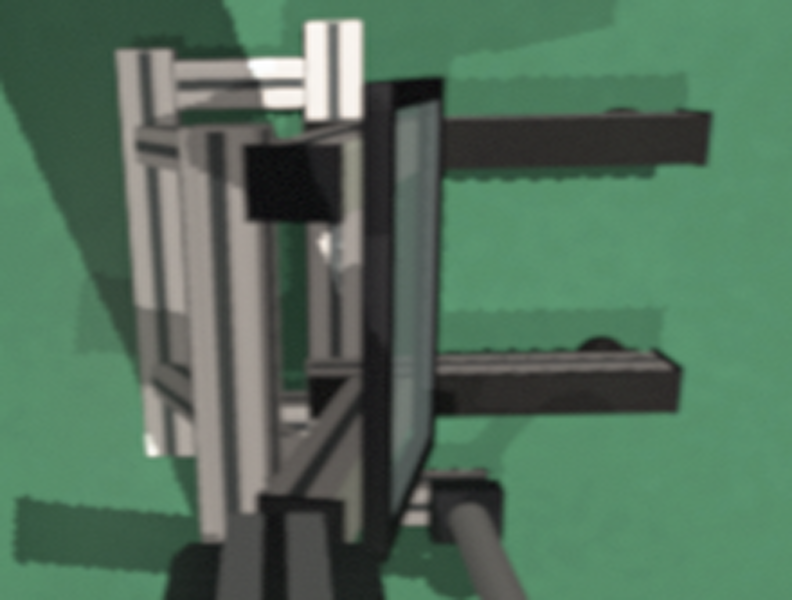

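>>> step_arm(
  motion=[
    [-42, -17, 0, 0, 0, 0],
    [-42, -17, 0, 0, 0, 0],
    [-42, -17, 0, 0, 0, 0],
    [-40, -16, 0, 0, 0, 0],
    [0, 0, 0, 0, 0, 0],
  ],
)

```text
clock: 18.15
position: [0.6198, -0.1158, 0.2722]
ee_rot: [0.109, 0.994, 0.004, 0.001]
ft_force: [-1.0, -0.5, 0.6]
grip_width: -0.002
```

Run:
```python
from h import *
o=st();snap('wrist','w21');snap('top','t21')
a=cv2.imread('pics/t21.png')[150:300,200:380];cv2.imwrite('pics/t21z.png',cv2.resize(a,None,fx=4,fy=4,interpolation=cv2.INTER_CUBIC))
```

```text
t 18.15 TCP stand mm [131.285 164.056 272.183] F stand [ 0.747 -0.911  0.624] grip -0.0024030807211518285 j [-0.296  0.343  0.553  1.355 -0.185  1.493  1.599]
tool x,y,z in stand [[-0.013535359259240855, -0.9999083152123255, -0.00039397839025557017], [-0.9998814656241622, 0.013532102095335128, 0.0073441755261553264], [-0.007338170821181273, 0.0004933377444824237, -0.9999729535676799]]
```

View pics/w21.png

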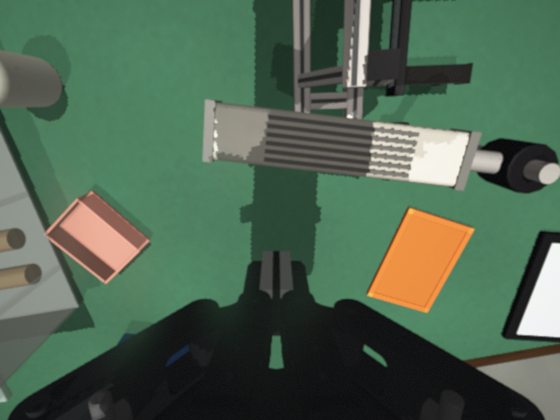

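View pics/t21z.png

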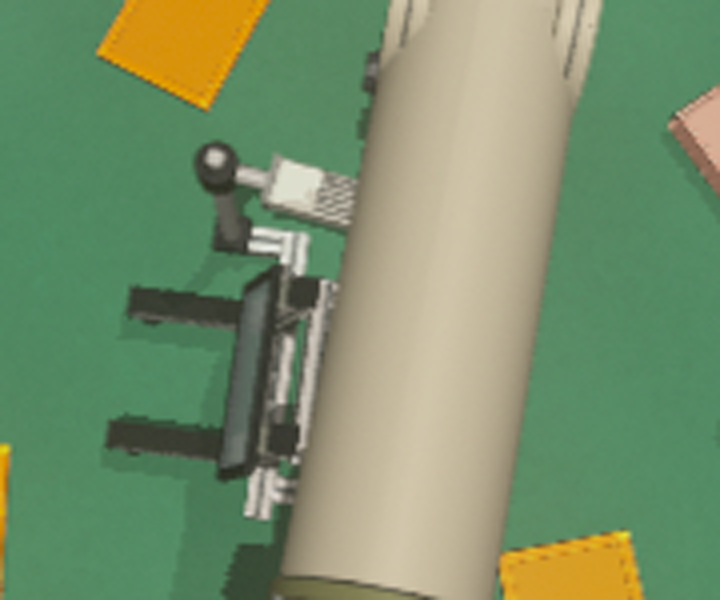

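>>> step_arm(
  motion=[
    [0, 0, 40, 0, 0, 0],
    [0, 4, 30, 0, 0, 0],
    [10, 4, 2, 0, 0, 0],
    [10, 0, 0, 0, 0, 0],
    [8, 0, 0, 0, 0, 0],
    [13, 1, 0, 0, 0, 0],
    [13, 1, 0, 0, 0, 0],
    [14, 1, 0, 0, 0, 0],
    [0, 0, 0, 0, 0, 0],
  ],
)

```text
clock: 19.38
position: [0.5497, -0.0853, 0.2074]
ee_rot: [0.108, 0.994, 0.008, 0.007]
ft_force: [0.4, -0.7, -0.3]
grip_width: 0.001
```

Run:
```python
from h import *
o=st();snap('wrist','w22')
```

```text
t 19.375 TCP stand mm [115.643  89.161 207.388] F stand [ 0.651  0.513 -0.305] grip 0.0005861498458471952 j [-0.388  0.169  0.532  1.674 -0.105  1.31   1.519]
tool x,y,z in stand [[-0.011366241174130284, -0.9998614191476375, -0.012163513540261416], [-0.9997948293896566, 0.011159839383223413, 0.01690435182574332], [-0.01676626634881369, 0.012353156884508186, -0.9997831223959063]]
```

View pics/w22.png

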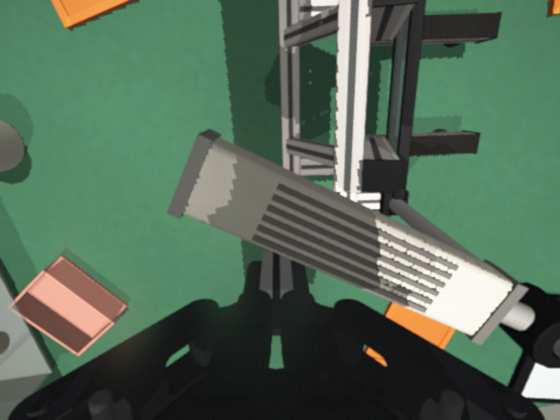

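>>> step_arm(
  motion=[
    [12, 3, 4, 0, 0, 0],
    [12, 4, 3, 0, 0, 0],
    [12, 5, 1, 0, 0, 0],
    [12, 8, 1, 0, 0, 0],
    [12, 9, 1, 0, 0, 0],
    [12, 10, 0, 0, 0, 0],
    [0, 0, 0, 0, 0, 0],
  ],
)

```text
clock: 20.3
position: [0.4841, -0.0277, 0.1963]
ee_rot: [0.107, 0.994, 0.007, 0.007]
ft_force: [0.4, -0.0, 0.2]
grip_width: 0.003
```

Run:
```python
from h import *
o=st();snap('wrist','w23')
```

```text
t 20.3 TCP stand mm [ 72.555  13.296 196.254] F stand [-0.047  0.414  0.223] grip 0.0029014124482322364 j [-0.486 -0.009  0.461  1.859 -0.009  1.274  1.334]
tool x,y,z in stand [[-0.010290809702568902, -0.9998638677952231, -0.01289748476418689], [-0.9998183068542849, 0.010081662573701085, 0.016177557256309247], [-0.016045326880330054, 0.013061621542785362, -0.9997859478548279]]
```

View pics/w23.png

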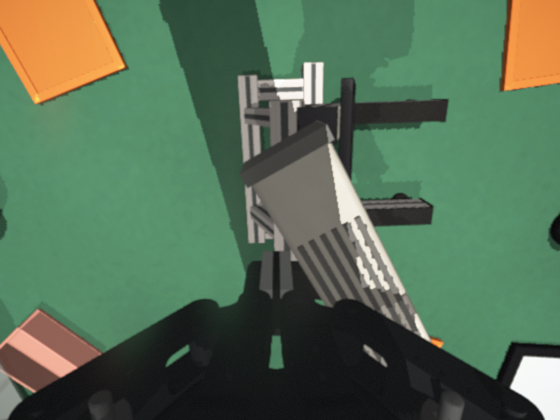

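>>> step_arm(
  motion=[
    [8, 11, -1, 0, 0, 0],
    [7, 11, 0, 0, 0, 0],
    [6, 11, 0, 0, 0, 0],
    [4, 11, 0, 0, 0, 0],
    [4, 11, 0, 0, 0, 0],
    [0, 0, 0, 0, 0, 0],
  ],
)

```text
clock: 21.1
position: [0.467, 0.0356, 0.1976]
ee_rot: [0.107, 0.994, 0.007, 0.007]
ft_force: [0.4, 0.3, -0.3]
grip_width: 0.002
```

Run:
```python
from h import *
o=st();snap('wrist','w24')
```

```text
t 21.1 TCP stand mm [ 14.001 -16.34  197.645] F stand [-0.383  0.28  -0.267] grip 0.0017721994032941933 j [-0.555 -0.049  0.38   1.892  0.009  1.277  1.178]
tool x,y,z in stand [[-0.01102014020909852, -0.9998553161831794, -0.01295774710380515], [-0.9998274063350411, 0.010824148587024145, 0.015099514850174122], [-0.01495707361472879, 0.013121909449481179, -0.9998020311248038]]
```

View pics/w24.png

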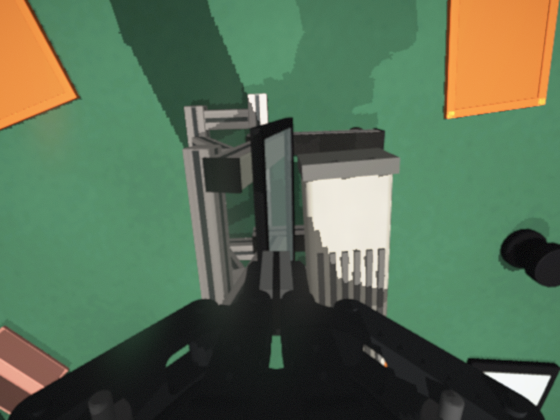

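>>> step_arm(
  motion=[
    [1, 5, 0, 0, 0, 0],
    [0, 5, 0, 0, 0, 0],
    [0, 4, 0, 0, 0, 0],
    [0, 4, 0, 0, 0, 0],
    [0, 0, 0, 0, 0, 0],
  ],
)

```text
clock: 21.78
position: [0.4675, 0.0424, 0.1977]
ee_rot: [0.113, 0.994, 0.0, 0.004]
ft_force: [0.9, 0.8, -0.8]
grip_width: -0.002
```

Run:
```python
from h import *
o=st();im,i=snap('wrist','w25');snap('top','t25')
a=cv2.imread('pics/t25.png')[170:300,200:340];cv2.imwrite('pics/t25z.png',cv2.resize(a,None,fx=5,fy=4.5,interpolation=cv2.INTER_CUBIC))
```

```text
t 21.775 TCP stand mm [  7.248 -17.207 197.673] F stand [-0.966  0.716 -0.78 ] grip -0.0017626193255059102 j [-0.565 -0.037  0.37   1.881  0.016  1.287  1.144]
tool x,y,z in stand [[-0.022940208389192845, -0.9997073338580894, -0.007680720630938551], [-0.9997359175886089, 0.02292908065820582, 0.001533735124298559], [-0.0013571743890970825, 0.007713876491078346, -0.9999693266231509]]
```

View pics/w25.png

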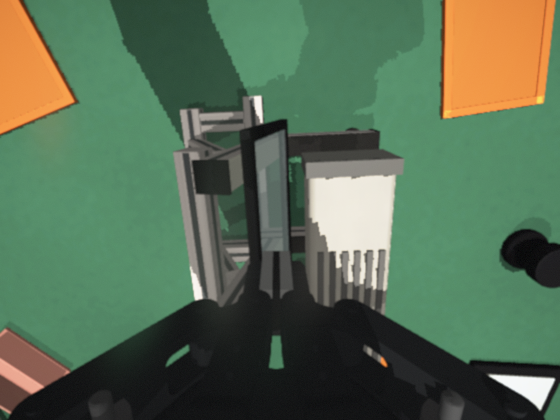

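View pics/t25z.png

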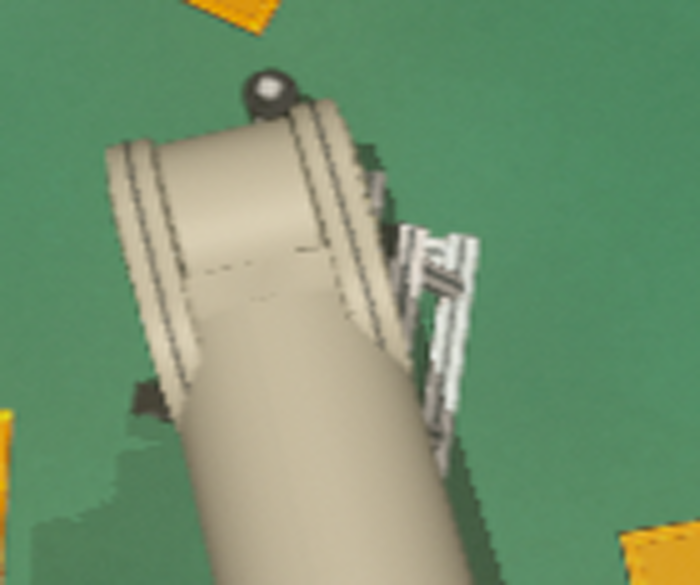

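>>> step_arm(
  motion=[
    [0, 8, 0, 0, 0, 0],
    [0, 8, 0, 0, 0, 0],
    [0, 0, 0, 0, 0, 0],
  ],
)

```text
clock: 22.25
position: [0.4669, 0.0409, 0.1977]
ee_rot: [0.121, 0.993, -0.01, -0.001]
ft_force: [0.6, 0.8, -0.2]
grip_width: -0.0
```

Run:
```python
from h import *
o=st()
snap('wrist','w26')
a=cv2.imread('pics/w26.png')[100:340,180:460];cv2.imwrite('pics/w26z.png',cv2.resize(a,None,fx=2.8,fy=2.4,interpolation=cv2.INTER_CUBIC))
```

```text
t 22.25 TCP stand mm [  8.837 -17.509 197.679] F stand [-0.873  0.419 -0.162] grip -5.231637969465758e-05 j [-0.569 -0.025  0.366  1.871  0.029  1.302  1.118]
tool x,y,z in stand [[-0.037930154548621066, -0.9992802583567315, -0.000518299548186176], [-0.9990617899112992, 0.03793270031777624, -0.020896176344789744], [0.020900796997925502, -0.0002747819239120161, -0.9997815167224016]]
```

View pics/w26z.png

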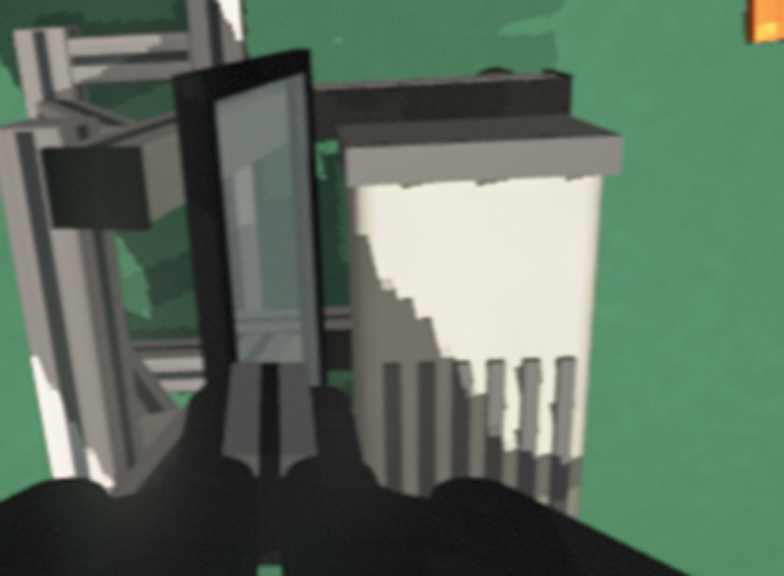

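>>> step_arm(
  motion=[
    [0, -8, 0, 0, 0, 0],
    [0, -10, 0, 0, 0, 0],
    [0, 0, -40, 0, 0, 0],
    [0, 0, -40, 0, 0, 0],
    [20, -20, -30, 0, 0, 0],
    [40, -40, -10, 0, 0, 0],
    [30, -50, 0, 0, 0, 0],
    [30, -50, 0, 0, 0, 0],
    [30, -50, 0, 0, 0, 0],
    [0, -50, 0, 0, 0, 0],
    [0, 0, 0, 0, 0, 0],
  ],
)

```text
clock: 23.68
position: [0.2715, -0.1769, 0.3262]
ee_rot: [0.116, 0.993, -0.008, 0.002]
ft_force: [0.1, 0.8, 0.5]
grip_width: 0.003
```

Run:
```python
from h import *
o=st();snap('top','t27');snap('scene','s27')
a=cv2.imread('pics/t27.png')[170:300,200:340];cv2.imwrite('pics/t27z.png',cv2.resize(a,None,fx=5,fy=4.5,interpolation=cv2.INTER_CUBIC))
a=cv2.imread('pics/s27.png')[150:270,240:400];cv2.imwrite('pics/s27z.png',cv2.resize(a,None,fx=5,fy=5,interpolation=cv2.INTER_CUBIC))
```

```text
t 23.675 TCP stand mm [ 261.774 -164.644  326.201] F stand [-0.82  -0.062  0.465] grip 0.003451268664703 j [-0.162 -0.488  0.375  1.925  0.189  1.668  1.53 ]
tool x,y,z in stand [[-0.028678922735948464, -0.9995686479003242, -0.006327521270066849], [-0.9994794428901308, 0.028768793622915904, -0.014601361358313223], [0.014777098183996352, 0.0059054761196471375, -0.9998733733433754]]
```

View pics/t27z.png

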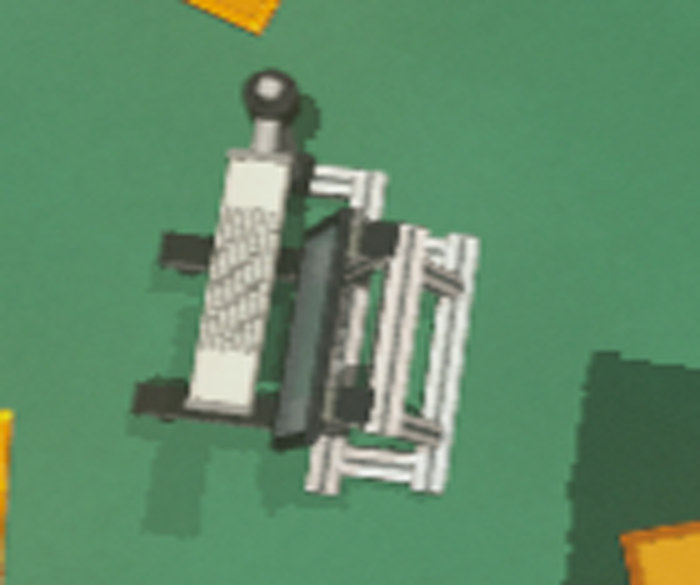

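View pics/s27z.png

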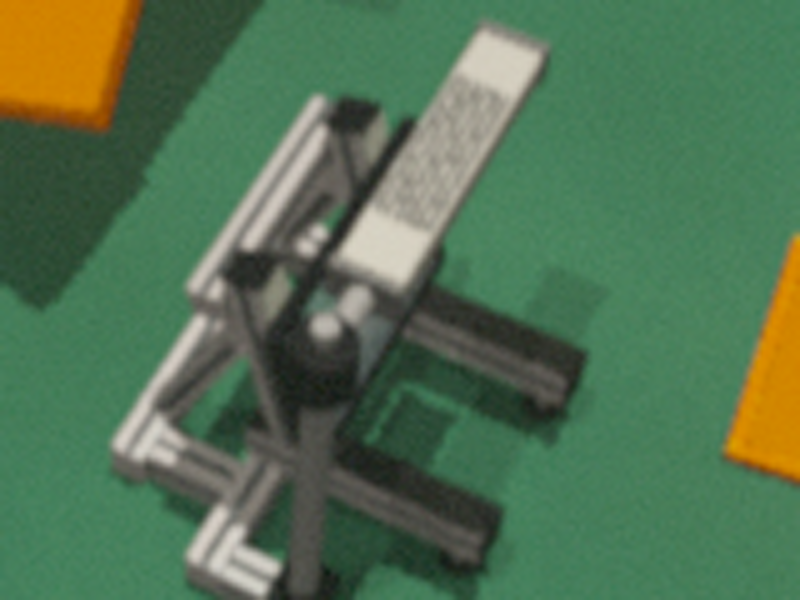

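View pics/t27.png

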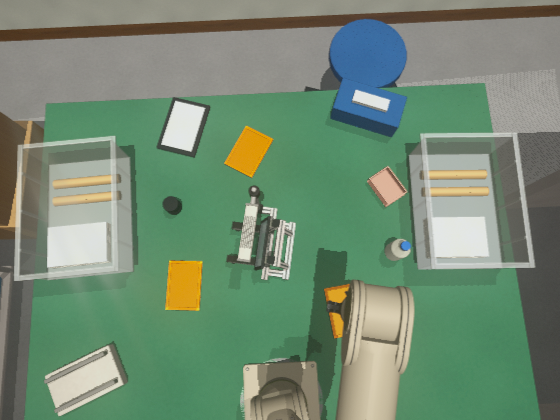

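Run:
```python
from h import *
np.set_printoptions(precision=1,suppress=True)
B=[S@(onz('top',tz(p),.257)-O)*1e3 for p in[(230,153),(292,157),(250,413),(187,405)]]
print('bar',B)
for a,b in((0,3),(1,2)): d=B[b]-B[a];print('lamp angle',np.arctan2(-d[1],d[0]))
for n,p,z in[('top back +y',(352,210),.163),('top back -y',(322,437),.163),('front foot -y',(275,448),.053),('foot front/+y',(308,238),.053)]:
    print(n,S@(onz('top',tz(p),z)-O)*1e3)
def W(r,dx):
    a=np.radians(15);x,y,z=r;q=np.array([x*np.cos(a)+z*np.sin(a)+dx,y,55-x*np.sin(a)+z*np.cos(a)])/1e3
    return O+S.T@q
for dx in(0,3):
  for n,r in[('top back -y',(0,-80,110)),('top back +y',(0,80,110)),('foot front -y',(-8,-80,0)),('foot front +y',(-8,80,0)),('post top -y',(0,-65,130)),('post top+',(0,65,130))]:
    p=proj('top',W(r,dx));print(dx,n,(p[0]-200)*5,(p[1]-170)*4.5)
```

```text
bar [array([-42.7,  83.5, 257. ]), array([ -7.8,  86.3, 257. ]), array([ -4.4, -75. , 257. ]), array([-39.3, -75.5, 257. ])]
lamp angle 1.5492667877413087
lamp angle 1.5496221807740866
top back +y [ 25.9  76.9 163. ]
top back -y [ 32.3 -75.7 163. ]
front foot -y [ -1.5 -79.1  53. ]
foot front/+y [-5.2 74.  53. ]
0 top back -y 312.4996220526893 441.1126076244477
0 top back +y 355.1360582891516 204.861933539346
0 foot front -y 262.7873561793953 445.7290723599766
0 foot front +y 303.4833097449348 226.63629282355296
0 post top -y 324.1409809202483 416.79445544385464
0 post top+ 359.135823166435 222.03872132096706
3 top back -y 317.5207137077234 441.8162106730846
3 top back +y 360.03213756485906 205.53033470153144
3 foot front -y 267.4291053872915 446.38032112607755
3 foot front +y 308.01802507662757 227.25731208226077
3 post top -y 329.2265766930791 417.50512870885444
3 post top+ 364.1167579024969 222.7199418679415
```

Run:
```python
from h import *
np.set_printoptions(precision=1,suppress=True)
i=pickle.load(open('pics/w20.pkl','rb'))
f=lambda p:((p[0]+.5)/3.6-.5+200,(p[1]+.5)/3-.5+80)
t=np.tan(np.radians(15))
for n,p,z in[('pad top -y',(341,180),.1806),('pad top +y',(342,520),.1806),('glass back top',(366,90),.161),('glass back top -55',(366,160),.161),('gl +55',(363,480),.161),('gl end +',(363,550),.161),('front foot -y',(442,90),.053),('front foot +y',(434,445),.053)]:
    q=S@(onz('w',f(p),z,i)-O)*1e3;print(n,q,'->foot-line x',q[0]-(q[2]-55)*t)
```

```text
pad top -y [ 37.6 -53.8 180.6] ->foot-line x 3.9472889066878594
pad top +y [ 35.7  53.1 180.6] ->foot-line x 2.0098767969348756
glass back top [ 30.7 -77.7 161. ] ->foot-line x 2.2809771176669607
glass back top -55 [ 30.2 -57.5 161. ] ->foot-line x 1.822889606824372
gl +55 [ 28.7  48.1 161. ] ->foot-line x 0.27073520098355885
gl end + [ 28.1  74.7 161. ] ->foot-line x -0.30858003289297287
front foot -y [ -3.7 -75.1  53. ] ->foot-line x -3.134239336329885
front foot +y [-7.5 80.4 53. ] ->foot-line x -6.936103382365129
```

Run:
```python
from h import *
print(manip.get_obs()['clock'],manip.hand_in())
```

```text
the job is handed in; nothing more can be done
23.775 None
```

I've handed the job in at 23.8 s of the 61 s. The glass is standing against the posts and the lamp is swung across in front of it. The hand-in gave no verdict.

**What I did:** I slid the glass on until it stopped at the posts and got a fingertip under its free edge. I then tipped it up held loosely between the fingers, set it against the pads and backed away. After that I pushed the lamp bar round until it would go no further.

**Last checks:**
- **Glass:** it is parallel to both pads, with its foot at the foot line and centred to within about 3 mm. The wrist picture measured about 2 mm short of the pads along the top edge. I took that as measurement error, since the glass was leaning back and standing by itself.
- **Lamp:** it measured 1.55 rad in my stand frame. The pads showed that frame to be about 1° off, which puts the lamp at about 1.567 rad against the 1.571 stop. The finger also stalled there on two pushes.
- **Bottle, tray and loupe:** they look unmoved in the top view; I did not measure them.

**What disagreed or failed:**
- **Fingertip offset:** the visible fingertips ended about 38 mm behind the reported TCP. Because of this, my first push and my first lift both passed above the glass. I found the offset from the pictures, corrected for it and repeated both moves.
- **Joint 2:** the arm finished at -0.488 rad on joint 2, close to its limit of -0.5 but within range.

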